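# Stack the coin return parts in stack-nest trays

### The arm

A 6-joint arm with a two-finger parallel gripper is mounted at the origin on the work surface. World frame = base frame: x ahead of the robot, y to its left, z up, the work surface at z = 0. Lengths are in m, angles in degrees, forces in N, time in s.
With the tool pointing down it reaches from about 0.35 to 0.875 m from the base axis. Payload 4.2 kg.
Tool frame: the origin (TCP) lies on the centre line of the jaws, within the pads' length; the fingertips stand 22 mm ahead of it and the grasp point (between the pads) lies 3 mm ahead of it (r.tcp_to_tips is the distance from the TCP to the fingertips, in m); z points along the fingers, y is the line along which they close (so a half turn about z gives the same grasp; the last joint's range is limited). The gripper opens to 87 mm and grips with 3 to 60 N. Pads are 19 mm wide; open, the fingers measure 117 mm over their backs; the gripper's body (75 mm by 190 mm) begins 51 mm behind the grasp point.
Start: joints at [89.072, 22.042, 0.453, 0, -68.411, -14.817], TCP at [0.17, 0.602, 0.245] pointing down, gripper open.
Joint ranges: [-179.83, 179.83], [-69.29, 118.12], [-61.27, 80.66], [-181.25, 117.63], [-171.15, -9.14], [-177.46, 177.46]. Speed limits (degrees/s): [159.86, 159.86, 180, 180, 180, 180].

### API

Orientations are given as a 3x3 rotation matrix whose columns are the frame's x, y, z axes.
In Python, from station import r gives the robot as it stands.
- The arm moves only by the tool apply_moves, never from a script. Its argument "plan" is a list of rows, each an object with "grip": the opening, from 0 (shut) to 1 (fully open); "offset": the shift along the tool's x, y, z in cm, a list of three; "spin": the turn about the tool's z in rad. A call has 1 to 5 rows; each row is the pose to reach, as a shift and turn from the pose commanded when the call began, along the tool's axes at that moment; what a row does not reach only later rows make up. A row lasts 1/10 s, in which the tool goes at most 50 mm and 8.59 degrees, less where a joint would pass 70% of its speed; a pose out of reach is approached as far as the arm can. A call with a gripper value outside its range is refused whole. The fingers move at their own pace and stop on an object; the grip force is fixed at half the most. Time passes only in rows, so rows that repeat a pose let the fingers close. It gives the time, the measured TCP pose, the force, the opening and the grip force at its end, in the units of the state.
- r.sense(): the state, without advancing time (a new reading comes with each control period).
- r.capture(name): name is "scene" or "top"; returns a dict with "img" (400x640x3 uint8, blue, green, red), "depth" (400x640 float32, m along the optical axis (not along the pixel's ray), 0 where there is no reading), "mtx" (3x3 intrinsics, pixels), "R" (3x3) and "t" (3): a world point X has camera coordinates R X + t. Camera axes: x right, y down, z forward; pixel columns grow to the right and rows downward; lengths in m; the calibration is good to about 2 mm. A picture is of the moment at which its call begins.
- r.finish_job(): hands the job in; it is judged then, once.
The state is a dict: "time_s": time; "joints": joint angles; "joint_velocities": joint speeds; "effort": joint torques, N m; "tcp_pos": TCP position; "ee_rot": TCP orientation; "wrist_force": force on the tool from outside, world axes, zero at the start; "moment": the same for the moment, N m; "gripper_width": opening from 0.0 (shut) to 1.0 (fully open); "gripper_force": force on a finger pad.
Only numpy, scipy, OpenCV 4.12 (cv2) and the standard library are available. Lean on these libraries where they do the work, as an engineer would, in place of code of your own. Each camera call takes 0.05 s, during which the arm holds its last target. There are 200 camera calls.

### The job

Working from the bottom up, make up the coin return kit as one stack of trays, each tray set square on the one below and held up by its rim lugs, not nested - neighbouring trays have their black ends at opposite ends: the blue tray at the bottom with the mounting bracket in it, the yellow tray on it with the chrome lever in it, and the red tray on top with the smoky coin window in it. Each part lies flat on its tray's floor the same way up as it lay in the pen; set everything down without dropping it. Leave the two brass pins in the pen.

Things in the scene. Friction and masses are not known exactly. Their poses are not given: they have to be found in the camera images.
- tray_blue_mid (a point): Blue open plastic tray, one of three alike: 150 (x) x 110 (y) x 50 mm high, 110 g, floor 3 mm. Point: its centre, 25 mm above its underside; x points to its one BLACK end, z up. Hand grips: a solid upright block mid-way along each long side, 36 mm long, 9 mm thick, 33 mm deep, centred at y = +-50.5 mm, top at the rim. Pinch one along y, tips at most 19 mm below the rim (the wall slopes). It stays on the cart.
- tray_yellow_mid (a point): Yellow tray, same shape and axes. Lowered on a tray whose black end is at the OPPOSITE end, it is held by that tray's lugs: underside 44 mm above the other's, 6 mm down inside its rim; it goes in when within 4 mm and 2 degrees of centred. Black ends together, it sinks in and nests, 11 mm lower.
- tray_red_mid (a point): Red tray, same. Outside 130 x 82 mm at the base; walls splay to 150 x 110 at the rim. Four rim lugs on columns at x = +50 and -30 mm by the long sides, tops 6 mm below the rim; columns 20 mm wide reach in to 24 mm from the tray's centre line, so the floor (124 x 76 mm) is at full width between x = -20 and +40; there the parts have most room.
- bracket_mid (a point): Grey die-cast mounting bracket, 56 (x) x 38 (y) x 28 mm high, about 210 g, lying on its flat 5 mm foot; two upright cheeks 46 mm long in x measure 30 mm over their outsides in y: pinch these above the foot. The point is its centre, 14 mm above its underside; z up.
- lever_mid (a point): Chrome coin return lever lying flat, 74 mm long (x), 24 mm at its widest (thumb end, +x), 16 mm high at the round hub (-x), about 90 g; its straight arm in the middle is 12 mm wide (y), 14 mm high: pinch there. The point is its middle, 8 mm above its underside; z up. It fits a tray only lengthways.
- window_mid (a point): Smoky dark see-through plastic coin window, a flat pane with a skirt all round, 56 (x) x 44 (y) x 14 mm high, 30 g, pane uppermost. The point is its centre, 7 mm above its underside; z up.
- pen: The parts pen, fixed: green rubber floor 2 mm thick fenced by steel rails 34 mm high, 224 (x) x 254 mm (y) between rail centres; the gate with thumb latch in its -x side is shut and does not open: reach in over the rails. Origin: centre of its underside. Bracket, lever, window and two pins stand in it.
- pin_a_mid (a point): One of two brass retaining pins, 28 mm high, standing on its 18 mm head in the pen, 8 mm shank up, 16 g. The point is its centre. Stays in the pen.
- pin_b_mid (a point): The other brass retaining pin, the same.

How it is judged (in metres and radians):
On the way, in this order (a step that is already met when the one before it is completed fails the run):
1. the bracket lies flat in the blue tray (x of bracket_mid in the frame of tray_blue_mid between -0.05 and 0.05 m and y of bracket_mid in the frame of tray_blue_mid between -0.03 and 0.03 m and z of bracket_mid in the frame of tray_blue_mid between -0.013 and -0.002 m and angle between bracket_mid's own z axis and vertical below 0.15 rad), for 0.2 s.
2. the yellow tray stands on the blue tray's lugs (z of tray_yellow_mid in the frame of tray_blue_mid between 0.04 and 0.0475 m and horizontal distance between tray_yellow_mid and tray_blue_mid below 0.012 m and angle between the x axis of tray_yellow_mid and the x axis of tray_blue_mid, either way round below 0.14 rad and angle between tray_yellow_mid's own z axis and vertical below 0.07 rad), for 0.2 s.
3. the red tray stands on the yellow tray's lugs (z of tray_red_mid in the frame of tray_yellow_mid between 0.04 and 0.0475 m and horizontal distance between tray_red_mid and tray_yellow_mid below 0.012 m and angle between the x axis of tray_red_mid and the x axis of tray_yellow_mid, either way round below 0.14 rad and angle between tray_red_mid's own z axis and vertical below 0.07 rad), for 0.2 s.
At the end, for the whole second after the job is handed in: Blue, yellow, red tray stacked upward at 44 mm pitch (-4, +3.5), centred to 12 mm, aligned to 8 deg, level to 4 deg; bracket, lever, window flat (8 deg) on their floors, within 50 mm along and 30 mm across of the tray centres, heights to 5 mm; pins in the pen; all released and at rest (all of step 1 and all of step 2 and all of step 3 and x of lever_mid in the frame of tray_yellow_mid between -0.05 and 0.05 m and y of lever_mid in the frame of tray_yellow_mid between -0.03 and 0.03 m and z of lever_mid in the frame of tray_yellow_mid between -0.019 and -0.008 m and angle between each of lever_mid, window_mid's own z axis and vertical below 0.15 rad and x of window_mid in the frame of tray_red_mid between -0.05 and 0.05 m and y of window_mid in the frame of tray_red_mid between -0.03 and 0.03 m and z of window_mid in the frame of tray_red_mid between -0.02 and -0.009 m and x of pin_a_mid in the frame of pen between -0.115 and 0.115 m and y of pin_a_mid in the frame of pen between -0.13 and 0.13 m and x of pin_b_mid in the frame of pen between -0.115 and 0.115 m and y of pin_b_mid in the frame of pen between -0.13 and 0.13 m and height (world z) of tray_blue_mid between 0.02 and 0.03 m and angle between tray_blue_mid's own z axis and vertical below 0.05 rad and linear speed of each of tray_blue, tray_yellow, tray_red, bracket, lever, window below 0.02 m/s); the robot touches nothing.
It fails at once if the tray yellow falls free faster than 0.8 m/s (dropped from over 30 mm) (linear speed of tray_yellow above 0.8 m/s and contact force between tray_yellow and anything else below 0.01 N).
It fails at once if the tray red falls free faster than 0.8 m/s (dropped from over 30 mm) (linear speed of tray_red above 0.8 m/s and contact force between tray_red and anything else below 0.01 N).
It fails at once if the bracket falls free faster than 0.8 m/s (dropped from over 30 mm) (linear speed of bracket above 0.8 m/s and contact force between bracket and anything else below 0.01 N).
It fails at once if the lever falls free faster than 0.8 m/s (dropped from over 30 mm) (linear speed of lever above 0.8 m/s and contact force between lever and anything else below 0.01 N).
It fails at once if the window falls free faster than 0.8 m/s (dropped from over 30 mm) (linear speed of window above 0.8 m/s and contact force between window and anything else below 0.01 N).
It also fails if it takes over 136 s, if anything falls off the work surface, if the arm or the gripper's body presses on something with over 40 N, if the wrist force passes 120 N, or if a joint passes its speed limit or range.

## Working session

There is one attempt and no reset: what is moved stays moved. The work goes in short steps, Python scripts to look and compute and a tool call to move; the robot and the scene stay as the last step left them, time stands still between calls to the robot, and variables do not carry over. Pictures are saved under pics/ and viewed, at most 14 in all, crops included, and the job is handed in when it is done.

Besides the shell and the picture viewer there is one more tool, called after ">>>" in YAML: its name, and indented under it one key for each argument. apply_moves: Moves the arm, as the interface text tells. Its arguments: {"type":"object","properties":{"plan":{"type":"array"}},"required":["plan"]}

```bash
ls; mkdir -p pics
python3 - <<'E'
from station import r
import cv2,numpy as np
s=r.sense();print(s['time_s'],s['tcp_pos'],np.round(s['ee_rot'],3),s['gripper_width'])
for n in('top','scene'):
    c=r.capture(n);cv2.imwrite(f'pics/{n}0.png',c['img']);np.savez(f'{n}0.npz',**c)
    print(n,np.round(c['mtx'],1),np.round(c['R'],3),np.round(c['t'],3))
E
```

```text
pics
0.0 [0.1694107  0.60101635 0.24344099] [[ 0.962 -0.272 -0.001]
 [-0.272 -0.962 -0.002]
 [ 0.     0.002 -1.   ]] 1.0002413347899264
top [[440.    0.  316.3]
 [  0.  440.  197.2]
 [  0.    0.    1. ]] [[ 0.065 -0.998 -0.001]
 [-0.974 -0.064 -0.217]
 [ 0.216  0.015 -0.976]] [-0.039  0.537  0.963]
scene [[439.    0.  312.9]
 [  0.  439.  204.7]
 [  0.    0.    1. ]] [[ 0.544  0.839 -0.013]
 [ 0.711 -0.47  -0.522]
 [-0.444  0.275 -0.853]] [-0.283 -0.35   1.413]
```

View pics/top0.png

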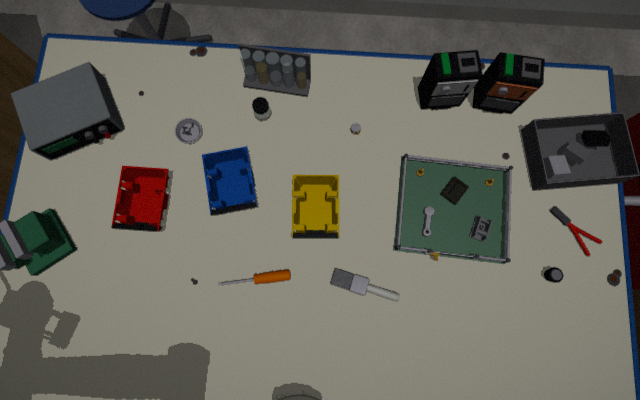

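View pics/scene0.png

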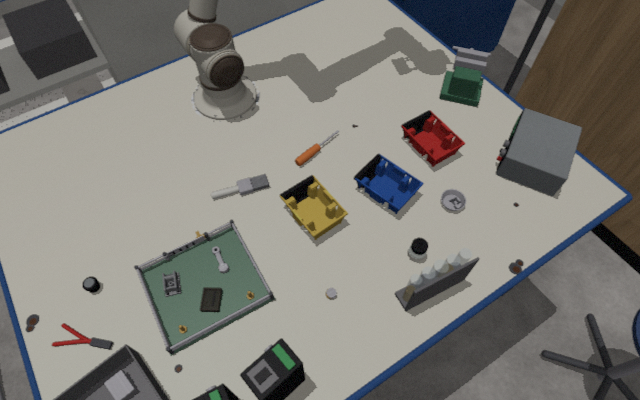

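```bash
cat > h.py <<'E'
import numpy as np,cv2
from station import r
def cloud(c):
    h,w=c['depth'].shape;u,v=np.meshgrid(np.arange(w),np.arange(h));d=c['depth']
    P=np.stack([(u-c['mtx'][0,2])/c['mtx'][0,0]*d,(v-c['mtx'][1,2])/c['mtx'][1,1]*d,d],-1)
    X=(P-c['t'])@c['R']; X[d==0]=np.nan; return X
def ray(c,u,v,z):
    k=np.array([(u-c['mtx'][0,2])/c['mtx'][0,0],(v-c['mtx'][1,2])/c['mtx'][1,1],1.])
    o=-c['R'].T@c['t'];d=c['R'].T@k;return o+d*(z-o[2])/d[2]
def load(n): return dict(np.load(n))
def rect(pts):
    (cx,cy),(w,h),a=cv2.minAreaRect((pts*1000).astype(np.float32))
    if w<h: w,h,a=h,w,a+90
    return round(cx,1),round(cy,1),round(w,1),round(h,1),round((a+90)%180-90,1)
E
python3 - <<'E'
from h import *
c=load('top0.npz');X=cloud(c);im=c['img'];hsv=cv2.cvtColor(im,cv2.COLOR_BGR2HSV)
cv2.imwrite('pics/tr.png',cv2.resize(im[140:245,100:350],None,fx=3.2,fy=3.2,interpolation=cv2.INTER_CUBIC))
cv2.imwrite('pics/pen.png',cv2.resize(im[148:268,388:518],None,fx=5,fy=5,interpolation=cv2.INTER_CUBIC))
print('table z',np.nanmedian(X[300:340,200:400,2]))
for n,(a,b,e,f) in dict(red=(160,236,105,178),blue=(142,218,195,265),yel=(170,242,285,347),pen=(150,268,390,518)).items():
    S=X[a:b,e:f];z=S[...,2];m=(z>.040)&(z<.058) if n!='pen' else (z>.025)&(z<.04)
    print(n,rect(S[m][:,:2]),m.sum(),np.nanmedian(z[m]))
S=X[162:256,404:506];z=S[...,2];print('floor',np.nanmedian(z))
m=((z>.0085)&(np.isfinite(z))).astype(np.uint8)
k,l,st,ce=cv2.connectedComponentsWithStats(m)
for i in range(1,k):
    if st[i,4]>12: print('part',ce[i]+[404,162],st[i,4],rect(S[l==i][:,:2]),np.nanpercentile(z[l==i],95))
E
```

```text
table z -0.0006171984149852856
red (511.9, 409.6, 152.9, 113.4, -0.4) 1024 0.047845427158875894
blue (568.3, 205.6, 153.0, 110.8, 14.8) 938 0.04793028771129258
yel (519.6, -3.0, 151.6, 109.7, 3.9) 923 0.04825625061069794
pen (535.5, -333.6, 262.8, 248.1, 86.8) 1206 0.030473829059115273
floor 0.001891534784738917
part [404.52941176 172.82352941] 51 (611.7, -213.0, 70.2, 5.6, -0.1) 0.03295905158129118
part [474.96603774 165.06792453] 265 (652.9, -371.9, 179.2, 7.2, 87.4) 0.03292708398374116
part [421.23529412 170.88235294] 17 (629.4, -254.9, 6.6, 5.3, 33.1) 0.030555081989617813
part [454.63829787 190.13002364] 423 (588.2, -338.3, 57.9, 44.3, -34.2) 0.018706005596058107
part [491.10526316 180.73684211] 19 (615.6, -425.1, 6.9, 6.9, -70.5) 0.031050217391439875
part [504.73913043 234.30434783] 69 (498.8, -457.8, 122.4, 4.7, -3.4) 0.01815210576954764
part [427.79411765 220.43627451] 204 (506.8, -275.1, 72.2, 24.2, -3.4) 0.019044245041340953
part [482.05639098 227.72180451] 266 (499.5, -399.5, 53.6, 35.5, -18.6) 0.030701358830968174
part [430.78282828 251.65656566] 198 (431.6, -287.5, 146.6, 11.5, 84.6) 0.033942735789629815
```

View pics/tr.png

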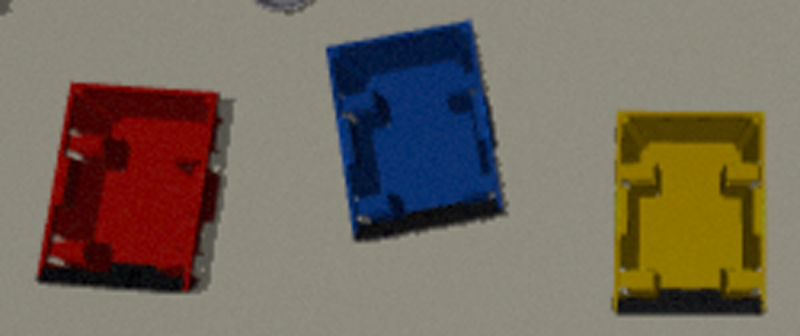

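View pics/pen.png

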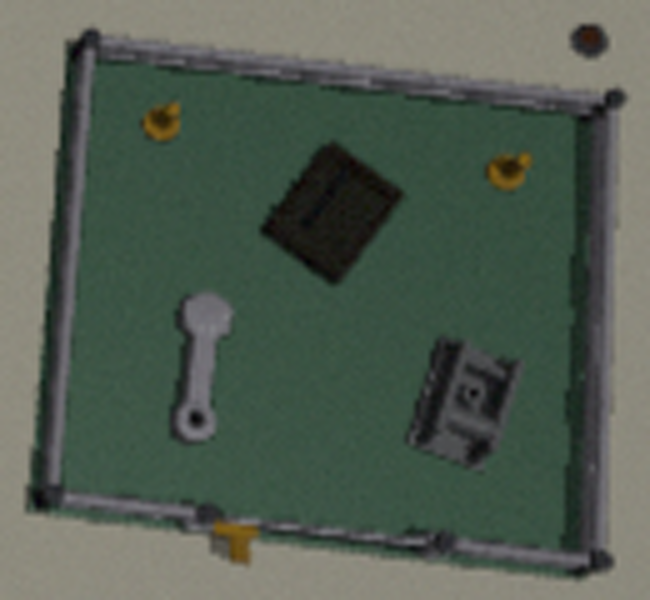

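```bash
cat >> h.py <<'E'
def box(pts,a0):
    """outer sides of a roughly rectangular point set (mm) by robust line fits -> centre, angle, size"""
    p=pts*1000.;a=a0
    for _ in range(3):
        t=np.radians(a);Q=np.array([[np.cos(t),-np.sin(t)],[np.sin(t),np.cos(t)]]);c0=np.median(p,0);q=(p-c0)@Q
        out=[];sl=[]
        for ax in(1,0):
            o=1-ax;lo,hi=np.percentile(q[:,o],[8,92]);e=np.linspace(lo,hi,13)
            for f in(2,98):
                L=[]
                for i in range(12):
                    s=q[(q[:,o]>e[i])&(q[:,o]<=e[i+1])]
                    if len(s)>4:
                        L.append([(e[i]+e[i+1])/2,np.percentile(s[:,ax],f)])
                vx,vy,x0,y0=cv2.fitLine(np.float32(L),cv2.DIST_HUBER,0,.01,.01).ravel()
                sl.append(np.degrees(np.arctan(vy/vx))*(1 if ax==1 else -1));out.append(y0-vy/vx*x0)
        a+=np.mean(sl)
    c=c0+Q@np.array([(out[2]+out[3])/2,(out[0]+out[1])/2])
    return np.round(c,1),round(float(a),1),np.round([out[3]-out[2],out[1]-out[0]],1),np.round(np.array(sl),1)
E
python3 - <<'E'
from h import *
R=dict(red=(160,236,105,178),blue=(142,218,195,265),yel=(170,242,285,347))
G=dict(red=-5,blue=14,yel=4)
c=load('top0.npz');X=cloud(c)
for n,(a,b,e,f) in R.items():
    S=X[a:b,e:f];z=S[...,2];print(n,box(S[(z>.042)&(z<.058)][:,:2],G[n]))
cs=dict(red=[(72,83),(218,93),(188,291),(38,282)],blue=[(328,46),(471,20),(506,212),(355,240)],yel=[(615,112),(765,112),(766,312),(613,312)])
for n,k in cs.items():
    P=np.array([ray(c,u/3.2+100,v/3.2+140,.05)[:2]*1000 for u,v in k]);d=(P[0]+P[1]-P[2]-P[3]);w=P[0]+P[3]-P[1]-P[2]
    print(n,P.mean(0).round(1),np.degrees(np.arctan2(d[1],d[0])).round(1),np.degrees(np.arctan2(-w[0],w[1])).round(1))
for n,q,z in[('br',[(445,335),(520,365),(485,470),(410,435)],.015),('win',[(333,142),(403,190),(336,283),(262,230)],.016),('lev',[(207,312),(195,420)],.017)]:
    print(n,[ray(c,u/5+388,v/5+148,z)[:2].round(4).tolist() for u,v in q])
# scene view
c=load('scene0.npz');X=cloud(c)
for n,p in dict(red=(.512,.41),blue=(.568,.206),yel=(.52,-.003)).items():
    d=np.hypot(X[...,0]-p[0],X[...,1]-p[1]);m=(d<.11)&(X[...,2]>.042)&(X[...,2]<.058);print('scene',n,box(X[m][:,:2],G[n]))
for n,p,zl in[('br',(.4995,-.3995),(.02,.036)),('win',(.588,-.338),(.01,.024)),('lev',(.507,-.275),(.01,.024))]:
    d=np.hypot(X[...,0]-p[0],X[...,1]-p[1]);m=(d<.045)&(X[...,2]>zl[0])&(X[...,2]<zl[1]);print('scene',n,rect(X[m][:,:2]),m.sum())
E
```

```text
red (array([511.6, 409. ]), -0.6, array([149.8, 109.5], dtype=float32), array([ 0. ,  0.8, -0.4, -0.4], dtype=float32))
blue (array([567.9, 205.2]), 14.7, array([150.1, 108.8], dtype=float32), array([-0.1,  0. ,  0.3, -0.2], dtype=float32))
yel (array([519.4,  -2.9]), 3.7, array([150.3, 107.7], dtype=float32), array([ 0.6, -0.5,  0. , -0.1], dtype=float32))
red [511.4 407.3] -0.3 0.0
blue [568.5 203.3] 15.0 14.6
yel [519.8  -3.3] 3.6 3.7
br [[0.5296, -0.3913], [0.5173, -0.4269], [0.4657, -0.4093], [0.4801, -0.374]]
win [[0.622, -0.3375], [0.6, -0.3715], [0.5515, -0.3388], [0.5755, -0.303]]
lev [[0.533, -0.2766], [0.4803, -0.2714]]
scene red (array([514.1, 408.7]), -0.6, array([150.4, 110.2], dtype=float32), array([-0.1,  0.1,  0. , -0.1], dtype=float32))
scene blue (array([570.7, 204.8]), 15.2, array([150.3, 109.5], dtype=float32), array([-0.6,  0.3,  0.1,  0.2], dtype=float32))
scene yel (array([522.4,  -3.2]), 3.8, array([151.1, 109. ], dtype=float32), array([-0.4,  0.2,  0.4, -0.1], dtype=float32))
scene br (502.8, -401.7, 47.9, 30.4, -18.8) 162
scene win (591.1, -338.3, 58.2, 45.1, -34.8) 444
scene lev (510.7, -275.3, 72.6, 23.7, -3.6) 179
```

>>> apply_moves:
  plan:
    - {"grip": 1, "offset": [4, 2, 0], "spin": 0}
    - {"grip": 1, "offset": [8, 4, 0], "spin": 0}
    - {"grip": 1, "offset": [12, 6, 0], "spin": 0}
    - {"grip": 1, "offset": [16.8, 8.2, 0], "spin": 0}
    - {"grip": 1, "offset": [16.8, 8.2, 0], "spin": 0}

```text
time_s: 0.6
tcp_pos: [0.3118, 0.4733, 0.2443]
ee_rot: [[0.961, -0.277, -0.0], [-0.277, -0.961, -0.002], [0.0, 0.002, -1.0]]
wrist_force: [0.1, 0.4, -0.4]
gripper_width: 1.0
gripper_force: 0.0
```

>>> apply_moves:
  plan:
    - {"grip": 1, "offset": [4, 2, 0], "spin": 0}
    - {"grip": 1, "offset": [8, 4, 0], "spin": 0}
    - {"grip": 1, "offset": [12, 6, 0], "spin": 0}
    - {"grip": 1, "offset": [16.8, 8.2, 0], "spin": 0}

```text
time_s: 1.0
tcp_pos: [0.4468, 0.3536, 0.2443]
ee_rot: [[0.963, -0.27, -0.0], [-0.27, -0.963, -0.0], [-0.0, 0.0, -1.0]]
wrist_force: [1.4, 0.8, -0.1]
gripper_width: 1.001
gripper_force: 0.0
```

>>> apply_moves:
  plan:
    - {"grip": 1, "offset": [2.5, 4, 0], "spin": 0}
    - {"grip": 1, "offset": [5, 8, 0], "spin": 0}
    - {"grip": 1, "offset": [7.5, 12, 0], "spin": 0}
    - {"grip": 1, "offset": [9.5, 15.5, 0], "spin": 0}

```text
time_s: 1.4
tcp_pos: [0.4958, 0.1776, 0.2442]
ee_rot: [[0.962, -0.272, -0.001], [-0.272, -0.962, -0.0], [-0.0, 0.0, -1.0]]
wrist_force: [-0.0, 0.4, 0.3]
gripper_width: 1.004
gripper_force: 0.0
```

>>> apply_moves:
  plan:
    - {"grip": 1, "offset": [2.5, 4, 0], "spin": 0}
    - {"grip": 1, "offset": [5, 8, 0], "spin": 0}
    - {"grip": 1, "offset": [7.5, 12, 0], "spin": 0}
    - {"grip": 1, "offset": [9.5, 15.5, 0], "spin": 0}
    - {"grip": 1, "offset": [9.5, 15.5, 0], "spin": 0}

```text
time_s: 1.9
tcp_pos: [0.5455, 0.001, 0.2439]
ee_rot: [[0.961, -0.277, -0.001], [-0.277, -0.961, -0.001], [-0.001, 0.001, -1.0]]
wrist_force: [-0.1, 0.3, -0.5]
gripper_width: 1.002
gripper_force: 0.0
```

>>> apply_moves:
  plan:
    - {"grip": 1, "offset": [0.6, 4, 0.3], "spin": 0}
    - {"grip": 1, "offset": [1.2, 8, 0.6], "spin": 0}
    - {"grip": 1, "offset": [1.8, 12, 0.9], "spin": 0}
    - {"grip": 1, "offset": [2.4, 16, 1.2], "spin": 0}
    - {"grip": 1, "offset": [3, 19.9, 1.5], "spin": 0}

```text
time_s: 2.4
tcp_pos: [0.5198, -0.1957, 0.2292]
ee_rot: [[0.963, -0.27, -0.0], [-0.27, -0.963, 0.0], [-0.0, -0.0, -1.0]]
wrist_force: [-0.5, -0.5, -1.0]
gripper_width: 0.998
gripper_force: 0.0
```

>>> apply_moves:
  plan:
    - {"grip": 1, "offset": [1, 4, 0.3], "spin": 0}
    - {"grip": 1, "offset": [2, 8, 1], "spin": 0}
    - {"grip": 1, "offset": [3, 14, 1.5], "spin": 0}
    - {"grip": 1, "offset": [3, 18, 2], "spin": 0}
    - {"grip": 1, "offset": [3, 19.9, 3], "spin": 0}

```text
time_s: 2.9
tcp_pos: [0.4946, -0.3977, 0.199]
ee_rot: [[0.962, -0.274, 0.0], [-0.274, -0.962, -0.001], [0.001, 0.001, -1.0]]
wrist_force: [0.6, 0.5, -1.1]
gripper_width: 1.001
gripper_force: 0.0
```

```bash
cat >> h.py <<'E'
def go(x,y,z,yaw):
    """offset (cm) in tool axes and spin (rad) from the measured pose to a world TCP target (mm, deg); yaw of tool x, either half turn"""
    s=r.sense();E=s['ee_rot'];d=np.array([x,y,z])/1000-s['tcp_pos']
    now=np.degrees(np.arctan2(E[1,0],E[0,0]));dy=(yaw-now+90)%180-90
    print('t',s['time_s'],'tcp',(s['tcp_pos']*1000).round(1),'yaw',now.round(2),'tilt z',E[:,2].round(3),'q',np.round(s['joints'],0),'w',round(s['gripper_width'],3),'gf',s['gripper_force'],'F',np.round(s['wrist_force'],1))
    print(' offset cm',(E.T@d*100).round(2),'spin',round(-np.radians(dy),4),'other',round(-np.radians(dy-180*np.sign(dy)),3))
E
python3 -c "
from h import *
go(501,-400.5,30,-18.7)"
```

```text
t 2.9 tcp [ 494.6 -397.7  199. ] yaw -15.88 tilt z [ 0.    -0.001 -1.   ] q [-24.  25.  -2.   0. -63.  98.] w 1.001 gf 0.0 F [ 0.6  0.5 -1.1]
 offset cm [ 0.68  0.08 16.9 ] spin 0.0493 other -3.092
```

>>> apply_moves:
  plan:
    - {"grip": 0.6, "offset": [0.7, 0.1, 3], "spin": 0.05}
    - {"grip": 0.6, "offset": [0.7, 0.1, 6], "spin": 0.05}
    - {"grip": 0.6, "offset": [0.7, 0.1, 9], "spin": 0.05}
    - {"grip": 0.6, "offset": [0.7, 0.1, 11], "spin": 0.05}
    - {"grip": 0.6, "offset": [0.7, 0.1, 11], "spin": 0.05}

```text
time_s: 3.4
tcp_pos: [0.4997, -0.3957, 0.0856]
ee_rot: [[0.948, -0.319, -0.007], [-0.319, -0.948, 0.004], [-0.008, -0.002, -1.0]]
wrist_force: [-0.6, 0.8, -0.0]
gripper_width: 0.653
gripper_force: 0.0
```

Run:
```python
from h import *
go(501,-400.5,31,-18.7)
a=r.capture('top')['img'][130:280,380:530];b=r.capture('scene')['img'][220:370,100:250]
cv2.imwrite('pics/a1.png',cv2.resize(np.hstack([a,b]),None,fx=2.66,fy=2.66,interpolation=cv2.INTER_CUBIC))
go(501,-400.5,31,-18.7)
```

```text
t 3.4 tcp [ 499.7 -395.7   85.6] yaw -18.59 tilt z [-0.007  0.004 -1.   ] q [-24.  32.  -8.  -0. -50.  95.] w 0.653 gf 0.0 F [-0.6  0.8 -0. ]
 offset cm [0.32 0.42 5.45] spin 0.0019 other -3.14
t 3.5 tcp [ 502.  -397.4   89.7] yaw -18.53 tilt z [-0. -0. -1.] q [-24.  31.  -8.   0. -50.  95.] w 0.621 gf 0.0 F [0.3 0.7 0.2]
 offset cm [0.   0.33 5.87] spin 0.0029 other -3.139
```

View pics/a1.png

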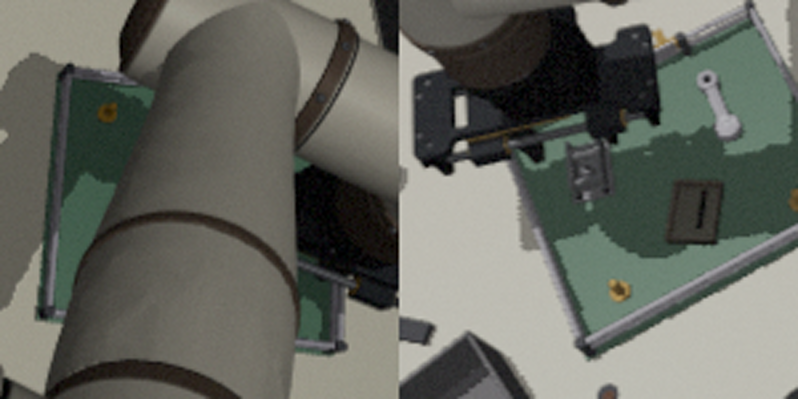

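>>> apply_moves:
  plan:
    - {"grip": 0.6, "offset": [0, 0.3, 2.5], "spin": 0}
    - {"grip": 0.6, "offset": [0, 0.3, 4.5], "spin": 0}
    - {"grip": 0.6, "offset": [0, 0.3, 5.9], "spin": 0}
    - {"grip": 0.6, "offset": [0, 0.3, 5.9], "spin": 0}
    - {"grip": 0.6, "offset": [0, 0.3, 5.9], "spin": 0}

```text
time_s: 4.0
tcp_pos: [0.5012, -0.401, 0.0317]
ee_rot: [[0.948, -0.318, 0.001], [-0.318, -0.948, -0.001], [0.002, 0.001, -1.0]]
wrist_force: [0.5, -0.4, 0.7]
gripper_width: 0.601
gripper_force: 0.0
```

>>> apply_moves:
  plan:
    - {"grip": 0.1, "offset": [0, 0, 0], "spin": 0}
    - {"grip": 0.1, "offset": [0, 0, 0], "spin": 0}
    - {"grip": 0.1, "offset": [0, 0, 0], "spin": 0}
    - {"grip": 0.1, "offset": [0, 0, 0], "spin": 0}
    - {"grip": 0.1, "offset": [0, 0, 0], "spin": 0}

```text
time_s: 4.5
tcp_pos: [0.5006, -0.4008, 0.0311]
ee_rot: [[0.948, -0.319, 0.001], [-0.319, -0.948, -0.001], [0.001, 0.0, -1.0]]
wrist_force: [0.1, -0.3, 2.3]
gripper_width: 0.343
gripper_force: 30.0
```

>>> apply_moves:
  plan:
    - {"grip": 0.1, "offset": [0, 0, 0], "spin": 0}
    - {"grip": 0.1, "offset": [0, 0, -0.5], "spin": 0}
    - {"grip": 0.1, "offset": [0, 0, -1.5], "spin": 0}
    - {"grip": 0.1, "offset": [0, 0, -3], "spin": 0}
    - {"grip": 0.1, "offset": [0, 0, -5], "spin": 0}

```text
time_s: 5.0
tcp_pos: [0.4999, -0.4004, 0.081]
ee_rot: [[0.948, -0.319, -0.002], [-0.319, -0.948, 0.001], [-0.002, -0.0, -1.0]]
wrist_force: [-0.8, -0.1, -0.9]
gripper_width: 0.343
gripper_force: 30.0
```

```bash
python3 -c "
from h import *
go(560,195,140,15)"
```

```text
t 5.0 tcp [ 499.9 -400.4   81. ] yaw -18.61 tilt z [-0.002  0.001 -1.   ] q [-24.  32.  -8.  -0. -50.  96.] w 0.343 gf 29.998280704021454 F [-0.8 -0.1 -0.9]
 offset cm [-13.32 -58.35  -5.86] spin -0.5867 other 2.555
```

>>> apply_moves:
  plan:
    - {"grip": 0.1, "offset": [-0.5, -2, -2], "spin": 0}
    - {"grip": 0.1, "offset": [-1.3, -6, -4], "spin": 0}
    - {"grip": 0.1, "offset": [-2.3, -10, -5.9], "spin": 0}
    - {"grip": 0.1, "offset": [-3.3, -14.5, -5.9], "spin": 0}
    - {"grip": 0.1, "offset": [-4.4, -19, -5.9], "spin": 0}

```text
time_s: 5.5
tcp_pos: [0.5199, -0.2051, 0.1418]
ee_rot: [[0.948, -0.32, 0.004], [-0.32, -0.948, -0.0], [0.004, -0.001, -1.0]]
wrist_force: [0.1, 0.8, -2.6]
gripper_width: 0.346
gripper_force: 30.0
```

>>> apply_moves:
  plan:
    - {"grip": 0.1, "offset": [-0.9, -4, 0], "spin": 0}
    - {"grip": 0.1, "offset": [-1.8, -8, 0], "spin": 0}
    - {"grip": 0.1, "offset": [-2.7, -12, 0], "spin": 0}
    - {"grip": 0.1, "offset": [-3.6, -16, 0], "spin": 0}
    - {"grip": 0.1, "offset": [-4.5, -20, 0], "spin": 0}

```text
time_s: 6.0
tcp_pos: [0.5406, -0.0009, 0.141]
ee_rot: [[0.948, -0.319, 0.002], [-0.319, -0.948, 0.0], [0.002, -0.001, -1.0]]
wrist_force: [0.6, 0.4, -2.5]
gripper_width: 0.337
gripper_force: 30.0
```

>>> apply_moves:
  plan:
    - {"grip": 0.1, "offset": [-0.9, -4.5, 0], "spin": -0.12}
    - {"grip": 0.1, "offset": [-1.8, -9, 0], "spin": -0.24}
    - {"grip": 0.1, "offset": [-2.7, -13.5, 0], "spin": -0.36}
    - {"grip": 0.1, "offset": [-3.6, -17, 0], "spin": -0.48}
    - {"grip": 0.1, "offset": [-4.4, -19.4, 0], "spin": -0.587}

```text
time_s: 6.5
tcp_pos: [0.561, 0.1981, 0.1408]
ee_rot: [[0.964, 0.266, 0.002], [0.266, -0.964, 0.001], [0.002, -0.001, -1.0]]
wrist_force: [0.3, -1.0, -2.3]
gripper_width: 0.34
gripper_force: 30.0
```

>>> apply_moves:
  plan:
    - {"grip": 0.1, "offset": [0, 0, 0], "spin": 0}
    - {"grip": 0.1, "offset": [0, 0, 0], "spin": 0}

```text
time_s: 6.7
tcp_pos: [0.5604, 0.1956, 0.1402]
ee_rot: [[0.966, 0.259, 0.0], [0.259, -0.966, 0.0], [0.0, -0.0, -1.0]]
wrist_force: [-0.8, 0.4, -2.0]
gripper_width: 0.339
gripper_force: 30.0
```

```bash
python3 -c "
from h import *
c=r.capture('scene');X=cloud(c);d=np.hypot(X[...,0]-.5693,X[...,1]-.205);m=(d<.11)&(X[...,2]>.042)&(X[...,2]<.056);print(m.sum(),rect(X[m][:,:2]))
go(560,202.5,33,15)"
```

```text
497 (570.0, 204.8, 154.0, 113.2, 15.2)
t 6.75 tcp [560.4 194.9 140.1] yaw 14.97 tilt z [ 0.  0. -1.] q [ 35.  24. -12.  -0. -53.  70.] w 0.343 gf 29.998106360435486 F [ 0.6 -0.4 -2.5]
 offset cm [ 0.16 -0.75 10.71] spin -0.0006 other 3.141
```

>>> apply_moves:
  plan:
    - {"grip": 0.1, "offset": [0.2, -0.7, 2], "spin": 0}
    - {"grip": 0.1, "offset": [0.2, -0.7, 4.5], "spin": 0}
    - {"grip": 0.1, "offset": [0.2, -0.7, 7], "spin": 0}
    - {"grip": 0.1, "offset": [0.2, -0.7, 9], "spin": 0}
    - {"grip": 0.1, "offset": [0.2, -0.7, 10], "spin": 0}

```text
time_s: 7.25
tcp_pos: [0.5599, 0.2005, 0.038]
ee_rot: [[0.967, 0.257, -0.003], [0.257, -0.967, -0.002], [-0.003, 0.001, -1.0]]
wrist_force: [-0.4, -0.4, -2.2]
gripper_width: 0.338
gripper_force: 30.0
```

>>> apply_moves:
  plan:
    - {"grip": 0.1, "offset": [0, 0, 0.3], "spin": 0}
    - {"grip": 0.1, "offset": [0, 0, 0.6], "spin": 0}
    - {"grip": 0.1, "offset": [0, 0, 0.6], "spin": 0}

```text
time_s: 7.55
tcp_pos: [0.5613, 0.2026, 0.0343]
ee_rot: [[0.966, 0.259, 0.001], [0.259, -0.966, 0.001], [0.001, -0.0, -1.0]]
wrist_force: [0.3, 0.4, -1.3]
gripper_width: 0.344
gripper_force: 30.0
```

```bash
python3 -c "
from h import *
go(560,202.5,32,15)"
```

```text
t 7.55 tcp [561.3 202.6  34.3] yaw 15.0 tilt z [ 0.001  0.001 -1.   ] q [ 35.  32. -17.   0. -40.  70.] w 0.344 gf 29.99826818704605 F [ 0.3  0.4 -1.3]
 offset cm [-0.13 -0.03  0.23] spin -0.0 other 3.142
```

>>> apply_moves:
  plan:
    - {"grip": 0.1, "offset": [0, 0, 0.1], "spin": 0}
    - {"grip": 0.1, "offset": [0, 0, 0.2], "spin": 0}
    - {"grip": 0.1, "offset": [0, 0, 0.2], "spin": 0}

```text
time_s: 7.85
tcp_pos: [0.5611, 0.2029, 0.0321]
ee_rot: [[0.966, 0.259, 0.001], [0.259, -0.966, 0.001], [0.001, -0.0, -1.0]]
wrist_force: [0.6, 0.5, 0.1]
gripper_width: 0.345
gripper_force: 30.0
```

>>> apply_moves:
  plan:
    - {"grip": 0.44, "offset": [0, 0, 0], "spin": 0}
    - {"grip": 0.44, "offset": [0, 0, 0], "spin": 0}
    - {"grip": 0.44, "offset": [0, 0, 0], "spin": 0}
    - {"grip": 0.44, "offset": [0, 0, -1], "spin": 0}
    - {"grip": 0.44, "offset": [0, 0, -3], "spin": 0}

```text
time_s: 8.35
tcp_pos: [0.5598, 0.2019, 0.0609]
ee_rot: [[0.966, 0.259, -0.003], [0.259, -0.966, -0.002], [-0.003, 0.001, -1.0]]
wrist_force: [0.1, 1.0, -0.0]
gripper_width: 0.437
gripper_force: 0.0
```

>>> apply_moves:
  plan:
    - {"grip": 0.44, "offset": [0, 0, -3], "spin": 0}
    - {"grip": 0.44, "offset": [0, 0, -6], "spin": 0}
    - {"grip": 0.44, "offset": [0, 4, -8], "spin": 0}
    - {"grip": 0.44, "offset": [0, 8, -8], "spin": 0}
    - {"grip": 0.44, "offset": [0, 12, -8], "spin": 0}

```text
time_s: 8.85
tcp_pos: [0.5926, 0.0859, 0.1438]
ee_rot: [[0.965, 0.261, 0.003], [0.261, -0.965, 0.001], [0.003, -0.0, -1.0]]
wrist_force: [0.2, -0.3, -0.7]
gripper_width: 0.443
gripper_force: 0.0
```

Run:
```python
from h import *
go(521,47,120,3.7)
a=r.capture('top');b=r.capture('scene')
cv2.imwrite('pics/b1.png',np.hstack([cv2.resize(a['img'][140:245,190:350],None,fx=2.5,fy=2.5),cv2.resize(b['img'][120:225,270:430],None,fx=2.5,fy=2.5)]))
X=cloud(b)
for p,g in(((.5693,.205),15),((.521,-.003),3.7)):
    d=np.hypot(X[...,0]-p[0],X[...,1]-p[1]);m=(d<.11)&(X[...,2]>.042)&(X[...,2]<.056);print('scene',box(X[m][:,:2],g))
```

```text
t 8.85 tcp [592.6  85.9 143.8] yaw 15.1 tilt z [ 0.003  0.001 -1.   ] q [ 24.  24. -11.   0. -54.  81.] w 0.443 gf 0.0 F [ 0.2 -0.3 -0.7]
 offset cm [-7.93  1.89  2.35] spin 0.199 other -2.943
scene (array([600.1, 220.1]), 10.9, array([85.2, 96.9], dtype=float32), array([-55.1,  10.4,  70.8,  13.1], dtype=float32))
scene (array([522.2,  -5. ]), 3.7, array([151.5, 106. ], dtype=float32), array([-0.1,  1.6, -1.1, -0.4], dtype=float32))
```

View pics/b1.png

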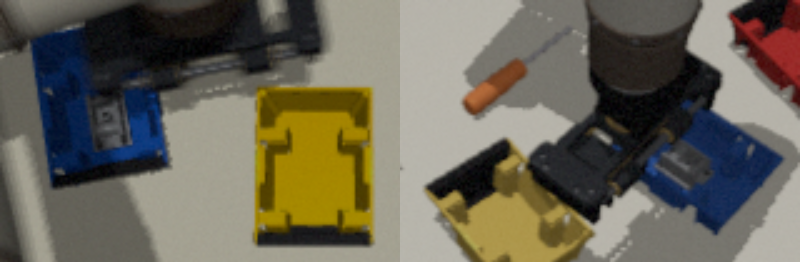

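>>> apply_moves:
  plan:
    - {"grip": 0.4, "offset": [-4, 1, 1], "spin": 0.1}
    - {"grip": 0.4, "offset": [-8.2, 1.9, 2.4], "spin": 0.2}
    - {"grip": 0.4, "offset": [-8.2, 1.9, 4], "spin": 0.2}
    - {"grip": 0.4, "offset": [-8.2, 1.9, 4], "spin": 0.2}
    - {"grip": 0.4, "offset": [-8.2, 1.9, 4], "spin": 0.2}

```text
time_s: 9.45
tcp_pos: [0.5187, 0.0477, 0.1025]
ee_rot: [[0.998, 0.063, 0.002], [0.063, -0.998, 0.0], [0.002, -0.0, -1.0]]
wrist_force: [0.1, 0.0, 0.5]
gripper_width: 0.402
gripper_force: 0.0
```

```bash
python3 -c "
from h import *
go(517.7,47.4,54,3.7)"
```

```text
t 9.45 tcp [518.7  47.7 102.5] yaw 3.63 tilt z [ 0.002  0.    -1.   ] q [ 23.  21. -25.   0. -44.  70.] w 0.402 gf 0.0 F [0.1 0.  0.5]
 offset cm [-0.12  0.02  4.85] spin -0.0012 other 3.14
```

>>> apply_moves:
  plan:
    - {"grip": 0.4, "offset": [-0.1, 0, 2], "spin": 0}
    - {"grip": 0.4, "offset": [-0.1, 0, 4], "spin": 0}
    - {"grip": 0.4, "offset": [-0.1, 0, 4.8], "spin": 0}
    - {"grip": 0.4, "offset": [-0.1, 0, 4.8], "spin": 0}
    - {"grip": 0.4, "offset": [-0.1, 0, 4.8], "spin": 0}

```text
time_s: 9.95
tcp_pos: [0.5178, 0.0475, 0.0544]
ee_rot: [[0.998, 0.063, 0.002], [0.063, -0.998, 0.0], [0.002, -0.0, -1.0]]
wrist_force: [0.2, -0.9, -0.5]
gripper_width: 0.403
gripper_force: 0.0
```

>>> apply_moves:
  plan:
    - {"grip": 0, "offset": [0, 0, 0], "spin": 0}
    - {"grip": 0, "offset": [0, 0, 0], "spin": 0}
    - {"grip": 0, "offset": [0, 0, 0], "spin": 0}
    - {"grip": 0, "offset": [0, 0, 0], "spin": 0}
    - {"grip": 0, "offset": [0, 0, 0], "spin": 0}

```text
time_s: 10.45
tcp_pos: [0.5168, 0.047, 0.0539]
ee_rot: [[0.998, 0.062, 0.0], [0.062, -0.998, 0.0], [0.0, -0.0, -1.0]]
wrist_force: [-0.0, 0.5, 1.7]
gripper_width: 0.104
gripper_force: 30.0
```

>>> apply_moves:
  plan:
    - {"grip": 0, "offset": [0, 0, 0], "spin": 0}
    - {"grip": 0, "offset": [0, 0, 0], "spin": 0}
    - {"grip": 0, "offset": [0, 0, -0.5], "spin": 0}
    - {"grip": 0, "offset": [0, 0, -1.5], "spin": 0}
    - {"grip": 0, "offset": [0, 0, -1.5], "spin": 0}

```text
time_s: 10.95
tcp_pos: [0.5175, 0.0473, 0.0699]
ee_rot: [[0.998, 0.062, 0.003], [0.062, -0.998, 0.001], [0.003, -0.001, -1.0]]
wrist_force: [-0.6, 0.5, 0.3]
gripper_width: 0.101
gripper_force: 30.0
```

Run:
```python
from h import *
go(582.4,156.2,160,-165)
a=r.capture('top');b=r.capture('scene')
cv2.imwrite('pics/b2.png',np.hstack([cv2.resize(a['img'][140:260,220:380],None,fx=2.5,fy=2.5),cv2.resize(b['img'][140:260,240:400],None,fx=2.5,fy=2.5)]))
for c in(a,b):
    X=cloud(c);d=np.hypot(X[...,0]-.521,X[...,1]+.003);m=(d<.11)&(X[...,2]>.054)&(X[...,2]<.072)&(X[...,1]<.03)
    A=np.c_[X[m][:,:2],np.ones(m.sum())];print(m.sum(),np.linalg.lstsq(A,X[m][:,2],rcond=None)[0],rect(X[m][:,:2]))
```

```text
t 10.95 tcp [517.5  47.3  69.9] yaw 3.58 tilt z [ 0.003  0.001 -1.   ] q [ 23.  23. -27.   0. -40.  70.] w 0.101 gf 30.000861883163452 F [-0.6  0.5  0.3]
 offset cm [  7.18 -10.47  -8.98] spin -0.1993 other 2.942
570 [-0.01390089 -0.00728828  0.07014795] (520.5, -12.1, 151.3, 90.8, 3.0)
436 [ 0.01027871 -0.04017376  0.0557723 ] (523.6, -14.6, 153.9, 92.7, 2.0)
```

View pics/b2.png

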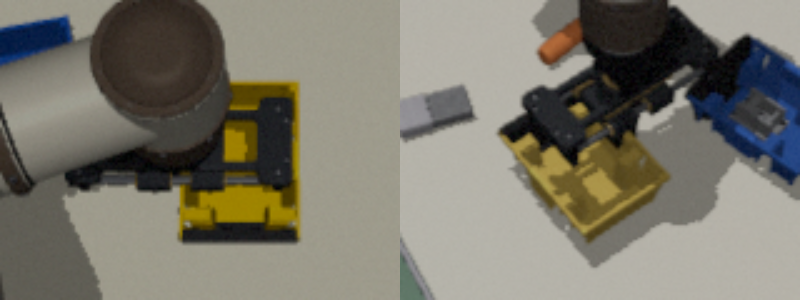

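>>> apply_moves:
  plan:
    - {"grip": 0, "offset": [0, 0, -3], "spin": 0}
    - {"grip": 0, "offset": [0, 0, -6], "spin": 0}
    - {"grip": 0, "offset": [2, -3, -9], "spin": 0}
    - {"grip": 0, "offset": [4.5, -6.5, -9], "spin": 0}
    - {"grip": 0, "offset": [7.2, -10.5, -9], "spin": 0}

```text
time_s: 11.55
tcp_pos: [0.5826, 0.157, 0.1601]
ee_rot: [[0.998, 0.061, 0.002], [0.061, -0.998, 0.001], [0.002, -0.001, -1.0]]
wrist_force: [0.8, -1.4, -1.0]
gripper_width: 0.1
gripper_force: 30.0
```

>>> apply_moves:
  plan:
    - {"grip": 0, "offset": [0, 0, 0], "spin": 0.08}
    - {"grip": 0, "offset": [0, 0, 0], "spin": 0.22}
    - {"grip": 0, "offset": [0, 0, 0], "spin": 0.36}
    - {"grip": 0, "offset": [0, 0, 0], "spin": 0.5}
    - {"grip": 0, "offset": [0, 0, 0], "spin": 0.64}

```text
time_s: 12.05
tcp_pos: [0.5816, 0.1562, 0.1579]
ee_rot: [[0.834, -0.551, -0.001], [-0.551, -0.834, -0.0], [-0.001, 0.001, -1.0]]
wrist_force: [-0.3, 0.3, -1.5]
gripper_width: 0.099
gripper_force: 30.0
```

>>> apply_moves:
  plan:
    - {"grip": 0, "offset": [0, 0, 0], "spin": 0.14}
    - {"grip": 0, "offset": [0, 0, 0], "spin": 0.28}
    - {"grip": 0, "offset": [0, 0, 0], "spin": 0.42}
    - {"grip": 0, "offset": [0, 0, 0], "spin": 0.56}
    - {"grip": 0, "offset": [0, 0, 0], "spin": 0.7}

```text
time_s: 12.55
tcp_pos: [0.5816, 0.1561, 0.158]
ee_rot: [[0.283, -0.959, -0.001], [-0.959, -0.283, -0.0], [0.0, 0.001, -1.0]]
wrist_force: [-0.3, 0.1, -1.4]
gripper_width: 0.101
gripper_force: 30.0
```

>>> apply_moves:
  plan:
    - {"grip": 0, "offset": [0, 0, 0], "spin": 0.14}
    - {"grip": 0, "offset": [0, 0, 0], "spin": 0.28}
    - {"grip": 0, "offset": [0, 0, 0], "spin": 0.42}
    - {"grip": 0, "offset": [0, 0, 0], "spin": 0.56}
    - {"grip": 0, "offset": [0, 0, 0], "spin": 0.7}

```text
time_s: 13.05
tcp_pos: [0.5816, 0.1561, 0.1579]
ee_rot: [[-0.401, -0.916, -0.001], [-0.916, 0.401, -0.0], [0.001, 0.001, -1.0]]
wrist_force: [0.0, -0.5, -1.7]
gripper_width: 0.102
gripper_force: 30.0
```

>>> apply_moves:
  plan:
    - {"grip": 0, "offset": [0, 0, 0], "spin": 0.14}
    - {"grip": 0, "offset": [0, 0, 0], "spin": 0.28}
    - {"grip": 0, "offset": [0, 0, 0], "spin": 0.42}
    - {"grip": 0, "offset": [0, 0, 0], "spin": 0.56}
    - {"grip": 0, "offset": [0, 0, 0], "spin": 0.7}

```text
time_s: 13.55
tcp_pos: [0.5815, 0.156, 0.1579]
ee_rot: [[-0.897, -0.442, -0.001], [-0.442, 0.897, -0.0], [0.001, 0.0, -1.0]]
wrist_force: [-0.9, -0.2, -1.7]
gripper_width: 0.1
gripper_force: 30.0
```

>>> apply_moves:
  plan:
    - {"grip": 0, "offset": [0, 0, 0], "spin": 0.1}
    - {"grip": 0, "offset": [0, 0, 0], "spin": 0.2}
    - {"grip": 0, "offset": [0, 0, 0], "spin": 0.2}
    - {"grip": 0, "offset": [0, 0, 0], "spin": 0.2}

```text
time_s: 13.95
tcp_pos: [0.5817, 0.1561, 0.1582]
ee_rot: [[-0.965, -0.263, -0.001], [-0.263, 0.965, -0.0], [0.001, -0.0, -1.0]]
wrist_force: [0.7, -0.4, -0.5]
gripper_width: 0.106
gripper_force: 30.0
```

```bash
cat >> h.py <<'E'
def trays(top_z,c=None,lo=(.568,.205)):
    """rim outlines near the blue tray: list of (z of rim) -> robust box from the scene view"""
    c=c or r.capture('scene');X=cloud(c);d=np.hypot(X[...,0]-lo[0],X[...,1]-lo[1])
    hsv=cv2.cvtColor(c['img'],cv2.COLOR_BGR2HSV)
    for z in top_z:
        m=(d<.115)&(abs(X[...,2]-z)<.009);p=X[m];print('rim',z,m.sum(),rect(p[:,:2]))
    return c,X
E
python3 - <<'E'
from h import *
go(582.4,156.2,160,-165)
c,X=trays([.048,.155]);t=r.capture('top')
cv2.imwrite('pics/b3.png',np.hstack([cv2.resize(t['img'][90:250,170:330],None,fx=2.5,fy=2.5),cv2.resize(c['img'][90:250,310:470],None,fx=2.5,fy=2.5)]))
np.savez('b3s.npz',**c);np.savez('b3t.npz',**t)
E
```

```text
t 13.95 tcp [581.7 156.1 158.2] yaw -164.77 tilt z [-0.001 -0.    -1.   ] q [  30.   24.  -10.   -0.  -56. -105.] w 0.106 gf 30.000913739204407 F [ 0.7 -0.4 -0.5]
 offset cm [-0.07 -0.01 -0.18] spin 0.004 other -3.138
rim 0.048 355 (570.0, 204.6, 153.8, 114.3, 15.4)
rim 0.155 456 (569.0, 201.0, 151.6, 121.9, 14.6)
```

View pics/b3.png

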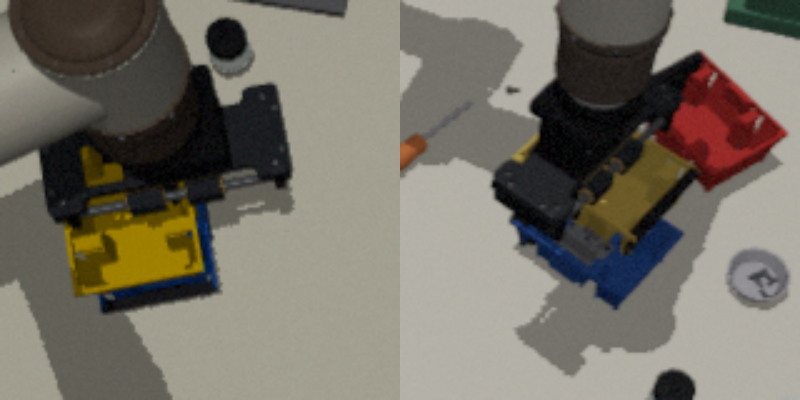

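```bash
cat >> h.py <<'E'
def local(c,col,zlo,zhi,ctr=(.5693,.205),a=15.):
    """coloured points of a height band in the stack's frame (mm): e along the tray (away from the robot), n across (+ left)"""
    X=cloud(c);hsv=cv2.cvtColor(c['img'],cv2.COLOR_BGR2HSV);h=hsv[...,0].astype(int)
    hm={'y':(h>18)&(h<35),'b':(h>100)&(h<130),'r':(h<8)|(h>172)}[col]&(hsv[...,1]>110)
    m=hm&(X[...,2]>zlo)&(X[...,2]<zhi)&(np.hypot(X[...,0]-ctr[0],X[...,1]-ctr[1])<.13)
    p=X[m];t=np.radians(a);d=(p[:,:2]-ctr)*1000
    return np.c_[d@[np.cos(t),np.sin(t)],d@[-np.sin(t),np.cos(t)],p[:,2]*1000]
def side(q,ax,sgn,lo,hi):
    """robust line of the outer side: offset at 0 and slope (deg)"""
    o=1-ax;e=np.linspace(lo,hi,11);L=[]
    for i in range(10):
        s=q[(q[:,o]>e[i])&(q[:,o]<=e[i+1])]
        if len(s)>3: L.append([(e[i]+e[i+1])/2,np.percentile(s[:,ax],97 if sgn>0 else 3)])
    if len(L)<4: return None
    vx,vy,x0,y0=cv2.fitLine(np.float32(L),cv2.DIST_HUBER,0,.01,.01).ravel();return round(float(y0-vy/vx*x0),1),round(float(np.degrees(vy/vx)),1),len(L)
E
python3 - <<'E'
from h import *
for n in('b3t.npz','b3s.npz'):
    c=load(n)
    for col,z0,z1 in(('y',.142,.166),('b',.04,.056)):
        q=local(c,col,z0,z1);print(n,col,len(q),'e-',side(q,0,-1,-45,45),'e+',side(q,0,1,-45,45),'n-',side(q,1,-1,-65,65),'n+',side(q,1,1,-65,65))
        if col=='y':
            A=np.c_[q[:,:2],np.ones(len(q))];
            k=(q[:,2]>147);print('plane',np.linalg.lstsq(A[k],q[k,2],rcond=None)[0].round(3),np.percentile(q[:,2],[50,90]))
E
```

```text
b3t.npz y 476 e- (-79.6, -0.3, 10) e+ (-52.7, 239.5, 10) n- (-20.2, 57.4, 6) n+ (43.2, -13.7, 6)
plane [-3.80000e-02 -8.00000e-03  1.50011e+02] [151.19592416 154.59970078]
b3t.npz b 129 e- (-62.2, 4.4, 4) e+ (-55.3, 0.2, 4) n- (-54.4, -0.8, 6) n+ (-94.0, -144.4, 6)
b3s.npz y 345 e- (-9.6, 119.5, 7) e+ (63.6, -0.1, 7) n- (28.4, -148.3, 6) n+ (53.5, -0.3, 6)
plane [-3.00000e-03 -1.00000e-02  1.52377e+02] [151.01347483 155.93375876]
b3s.npz b 326 e- (59.1, 59.9, 10) e+ (76.6, 0.4, 10) n- (-55.1, 0.2, 10) n+ (-20.7, 71.9, 10)
```

>>> apply_moves:
  plan:
    - {"grip": 0, "offset": [-0.2, 0, 1], "spin": 0}
    - {"grip": 0, "offset": [-0.2, 0, 2.5], "spin": 0}
    - {"grip": 0, "offset": [-0.2, 0, 4], "spin": 0}
    - {"grip": 0, "offset": [-0.2, 0, 4.4], "spin": 0}
    - {"grip": 0, "offset": [-0.2, 0, 4.4], "spin": 0}

```text
time_s: 14.55
tcp_pos: [0.5834, 0.1565, 0.1134]
ee_rot: [[-0.965, -0.261, -0.002], [-0.261, 0.965, -0.001], [0.002, -0.001, -1.0]]
wrist_force: [0.4, 0.3, 0.0]
gripper_width: 0.103
gripper_force: 30.0
```

Run:
```python
from h import *
go(582.4,156.2,98,-165)
k=load('scene0.npz');q=local(k,'y',.042,.056,(.5224,-.0032),3.8);print('yellow start, scene: e-',side(q,0,-1,-45,45),'e+',side(q,0,1,-45,45),side(q,1,-1,-65,65),side(q,1,1,-65,65))
for n in('top','scene'):
    c=r.capture(n);q=local(c,'y',.098,.118)
    print(n,'y',len(q),'e-',side(q,0,-1,-45,45),'e+',side(q,0,1,-45,45),'n+',side(q,1,1,-65,65),side(q,1,-1,-65,65))
    q=local(c,'b',.04,.056);print(n,'b',len(q),'e-',side(q,0,-1,-45,45),'e+',side(q,0,1,-45,45),'n-',side(q,1,-1,-65,65),'n+',side(q,1,1,-65,65))
```

```text
t 14.55 tcp [583.4 156.5 113.4] yaw -164.87 tilt z [-0.002 -0.001 -1.   ] q [  30.   27.  -12.    0.  -51. -105.] w 0.103 gf 30.000938773155212 F [0.4 0.3 0. ]
 offset cm [ 0.11 -0.    1.54] spin 0.0023 other -3.139
yellow start, scene: e- (56.9, -201.6, 10) e+ (75.7, 0.4, 10) (-54.4, -0.5, 10) (53.5, -0.3, 10)
top y 436 e- (-78.0, -0.2, 10) e+ (-35.6, 182.4, 10) n+ (42.7, -14.4, 6) (-20.2, 56.8, 6)
top b 55 e- None e+ None n- (-54.3, -0.4, 5) n+ (-52.7, -2.5, 5)
scene y 320 e- (-14.3, 147.1, 9) e+ (64.9, 0.6, 9) n+ (50.6, 2.4, 5) (-56.6, 0.9, 5)
scene b 213 e- (59.0, 56.0, 10) e+ (76.7, 0.1, 10) n- (-55.9, 0.2, 6) n+ (-89.7, 136.3, 6)
```

>>> apply_moves:
  plan:
    - {"grip": 0, "offset": [0, 0, 0.5], "spin": 0}
    - {"grip": 0, "offset": [0, 0, 1.0], "spin": 0}
    - {"grip": 0, "offset": [0, 0, 1.2], "spin": 0}
    - {"grip": 0, "offset": [0, 0, 1.4], "spin": 0}
    - {"grip": 0, "offset": [0, 0, 1.4], "spin": 0}

```text
time_s: 15.15
tcp_pos: [0.5837, 0.1567, 0.1002]
ee_rot: [[-0.965, -0.261, -0.001], [-0.261, 0.965, -0.0], [0.001, -0.0, -1.0]]
wrist_force: [0.6, 0.4, -0.4]
gripper_width: 0.1
gripper_force: 30.0
```

Run:
```python
from h import *
go(582.4,156.2,98,-165)
```

```text
t 15.15 tcp [583.7 156.7 100.2] yaw -164.89 tilt z [-0.001 -0.    -1.   ] q [  30.   28.  -13.   -0.  -49. -105.] w 0.1 gf 30.000956654548645 F [ 0.6  0.4 -0.4]
 offset cm [ 0.14 -0.01  0.22] spin 0.0019 other -3.14
```

>>> apply_moves:
  plan:
    - {"grip": 0, "offset": [0, 0, 0.1], "spin": 0}
    - {"grip": 0, "offset": [0, 0, 0.2], "spin": 0}
    - {"grip": 0, "offset": [0, 0, 0.25], "spin": 0}
    - {"grip": 0, "offset": [0, 0, 0.25], "spin": 0}

```text
time_s: 15.55
tcp_pos: [0.5839, 0.1568, 0.098]
ee_rot: [[-0.965, -0.261, 0.0], [-0.261, 0.965, 0.0], [-0.0, 0.0, -1.0]]
wrist_force: [0.1, 0.6, -0.8]
gripper_width: 0.1
gripper_force: 30.0
```

>>> apply_moves:
  plan:
    - {"grip": 0.3, "offset": [0, 0, 0], "spin": 0}
    - {"grip": 0.3, "offset": [0, 0, 0], "spin": 0}
    - {"grip": 0.3, "offset": [0, 0, 0], "spin": 0}
    - {"grip": 0.3, "offset": [0, 0, -1], "spin": 0}
    - {"grip": 0.3, "offset": [0, 0, -3], "spin": 0}

```text
time_s: 16.05
tcp_pos: [0.583, 0.1563, 0.1274]
ee_rot: [[-0.965, -0.261, -0.003], [-0.261, 0.965, -0.002], [0.003, -0.001, -1.0]]
wrist_force: [-0.2, 0.6, -0.2]
gripper_width: 0.296
gripper_force: 0.0
```

>>> apply_moves:
  plan:
    - {"grip": 0.3, "offset": [0, 0, -4], "spin": 0}
    - {"grip": 0.3, "offset": [0, -5, -6], "spin": 0}
    - {"grip": 0.3, "offset": [0, -10, -6], "spin": 0}
    - {"grip": 0.3, "offset": [0, -15, -6], "spin": 0}
    - {"grip": 0.3, "offset": [0, -20, -6], "spin": 0}

```text
time_s: 16.55
tcp_pos: [0.6356, -0.0344, 0.1897]
ee_rot: [[-0.965, -0.262, 0.002], [-0.262, 0.965, 0.0], [-0.002, -0.0, -1.0]]
wrist_force: [0.9, 0.4, 0.5]
gripper_width: 0.297
gripper_force: 0.0
```

```bash
cat >> h.py <<'E'
def rims(z,a,ctr=(.5693,.205)):
    for n in('top','scene'):
        c=r.capture(n);X=cloud(c);d=np.hypot(X[...,0]-ctr[0],X[...,1]-ctr[1]);m=(d<.1)&(abs(X[...,2]-z)<.007)
        print(n,m.sum(),np.nanmedian(X[m][:,2]).round(4),box(X[m][:,:2],a),'max z',np.nanpercentile(X[d<.07][:,2],99).round(4))
E
python3 - <<'E'
from h import *
go(508.7,-275,60,-3.5)
rims(.0925,15)
E
```

```text
t 16.55 tcp [635.6 -34.4 189.7] yaw -164.83 tilt z [ 0.002  0.    -1.   ] q [ 11.  25.  -2.   0. -62. -86.] w 0.297 gf 0.0 F [0.9 0.4 0.5]
 offset cm [ 18.57 -19.89  12.94] spin 0.3258 other -2.816
  return np.nanmean(a, axis, out=out, keepdims=keepdims)
  return _methods._mean(a, axis=axis, dtype=dtype,
  ret = um.true_divide(
Traceback (most recent call last):
  File "h.py", line 65, in rims
    print(n,m.sum(),np.nanmedian(X[m][:,2]).round(4),box(X[m][:,:2],a),'max z',np.nanpercentile(X[d<.07][:,2],99).round(4))
                                                     ~~~^^^^^^^^^^^^^^
  File "h.py", line 22, in box
    o=1-ax;lo,hi=np.percentile(q[:,o],[8,92]);e=np.linspace(lo,hi,13)
                 ~~~~~~~~~~~~~^^^^^^^^^^^^^^^
IndexError: index -1 is out of bounds for axis 0 with size 0
```

>>> apply_moves:
  plan:
    - {"grip": 0.35, "offset": [3.5, -3.5, 1], "spin": 0}
    - {"grip": 0.35, "offset": [7, -7, 2], "spin": 0}
    - {"grip": 0.35, "offset": [10.5, -11, 4], "spin": 0}
    - {"grip": 0.35, "offset": [14, -15, 6], "spin": 0}
    - {"grip": 0.35, "offset": [17, -18, 8], "spin": 0}

```text
time_s: 17.1
tcp_pos: [0.5228, -0.2436, 0.1137]
ee_rot: [[-0.965, -0.261, 0.003], [-0.261, 0.965, -0.001], [-0.003, -0.002, -1.0]]
wrist_force: [0.9, -0.8, 0.2]
gripper_width: 0.347
gripper_force: 0.0
```

>>> apply_moves:
  plan:
    - {"grip": 0.35, "offset": [1.6, -1.9, 1], "spin": 0.12}
    - {"grip": 0.35, "offset": [1.6, -1.9, 1], "spin": 0.24}
    - {"grip": 0.35, "offset": [1.6, -1.9, 1], "spin": 0.326}
    - {"grip": 0.35, "offset": [1.6, -1.9, 1], "spin": 0.326}
    - {"grip": 0.35, "offset": [1.6, -1.9, 1], "spin": 0.326}

```text
time_s: 17.6
tcp_pos: [0.5127, -0.2644, 0.1033]
ee_rot: [[-0.998, 0.06, 0.001], [0.06, 0.998, -0.0], [-0.001, -0.0, -1.0]]
wrist_force: [0.2, 0.5, -0.1]
gripper_width: 0.349
gripper_force: 0.0
```

```bash
sed -i "s/for n in('top','scene'):\n        c=r.capture(n);X=cloud/&/" h.py
python3 - <<'E'
from h import *
go(508.7,-275,29,-3.5)
c=r.capture('top');X=cloud(c);d=np.hypot(X[...,0]-.57,X[...,1]-.205);print(np.nanpercentile(X[d<.08][:,2],[5,50,95]))
rims(.0925,15)
E
```

```text
t 17.6 tcp [ 512.7 -264.4  103.3] yaw 176.55 tilt z [ 0.001 -0.    -1.   ] q [-11.  25. -17.   0. -48. -82.] w 0.349 gf 0.0 F [ 0.2  0.5 -0.1]
 offset cm [ 0.35 -1.08  7.43] spin 0.0009 other -3.141
[-0.00154438  0.048414    0.09384311]
top 914 0.0923 (array([567.6, 204.4]), 15.2, array([150.9, 109.3], dtype=float32), array([-0. , -0.2,  0.3, -0. ], dtype=float32)) max z 0.0953
scene 780 0.093 (array([570.1, 203.8]), 15.5, array([150. , 109.7], dtype=float32), array([-0.1,  0.1, -0. ,  0.2], dtype=float32)) max z 0.0968
```

>>> apply_moves:
  plan:
    - {"grip": 0.35, "offset": [0.4, -1.1, 2.5], "spin": 0}
    - {"grip": 0.35, "offset": [0.4, -1.1, 5], "spin": 0}
    - {"grip": 0.35, "offset": [0.4, -1.1, 7], "spin": 0}
    - {"grip": 0.35, "offset": [0.4, -1.1, 7.7], "spin": 0}
    - {"grip": 0.35, "offset": [0.4, -1.1, 7.7], "spin": 0}

```text
time_s: 18.25
tcp_pos: [0.5078, -0.2749, 0.0257]
ee_rot: [[-0.998, 0.061, -0.001], [0.061, 0.998, -0.0], [0.001, -0.0, -1.0]]
wrist_force: [0.3, -0.8, 1.0]
gripper_width: 0.35
gripper_force: 0.0
```

>>> apply_moves:
  plan:
    - {"grip": 0, "offset": [0, 0, 0], "spin": 0}
    - {"grip": 0, "offset": [0, 0, 0], "spin": 0}
    - {"grip": 0, "offset": [0, 0, 0], "spin": 0}
    - {"grip": 0, "offset": [0, 0, 0], "spin": 0}
    - {"grip": 0, "offset": [0, 0, 0], "spin": 0}

```text
time_s: 18.75
tcp_pos: [0.5081, -0.275, 0.0262]
ee_rot: [[-0.998, 0.062, 0.001], [0.062, 0.998, -0.0], [-0.001, -0.0, -1.0]]
wrist_force: [-0.6, 0.6, 2.1]
gripper_width: 0.137
gripper_force: 29.9
```

>>> apply_moves:
  plan:
    - {"grip": 0, "offset": [0, 0, 0], "spin": 0}
    - {"grip": 0, "offset": [0, 0, -1], "spin": 0}
    - {"grip": 0, "offset": [0, 0, -3], "spin": 0}
    - {"grip": 0, "offset": [0, 0, -6], "spin": 0}
    - {"grip": 0, "offset": [0, 0, -6], "spin": 0}

```text
time_s: 19.25
tcp_pos: [0.5103, -0.2761, 0.09]
ee_rot: [[-0.998, 0.061, 0.008], [0.061, 0.998, -0.003], [-0.008, -0.002, -1.0]]
wrist_force: [1.4, -0.6, -0.7]
gripper_width: 0.135
gripper_force: 29.9
```

Run:
```python
from h import *
go(569,204.1,170,15.3)
b=r.capture('scene');t=r.capture('top')
cv2.imwrite('pics/c1.png',np.hstack([cv2.resize(b['img'][200:320,120:280],None,fx=2.5,fy=2.5),cv2.resize(t['img'][150:270,380:540],None,fx=2.5,fy=2.5)]))
```

```text
t 19.25 tcp [ 510.3 -276.1   90. ] yaw 176.49 tilt z [ 0.008 -0.003 -1.   ] q [-12.  26. -17.   0. -46. -81.] w 0.135 gf 29.91753190755844 F [ 1.4 -0.6 -0.7]
 offset cm [-2.98 48.27 -8.1 ] spin -0.3283 other 2.813
```

View pics/c1.png

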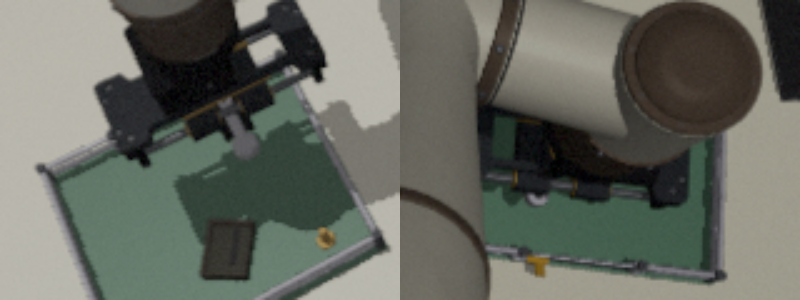

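>>> apply_moves:
  plan:
    - {"grip": 0, "offset": [0, 1.5, -3], "spin": 0}
    - {"grip": 0, "offset": [-0.5, 4, -6], "spin": 0}
    - {"grip": 0, "offset": [-0.9, 8, -8], "spin": 0}
    - {"grip": 0, "offset": [-1.2, 12, -8], "spin": 0}
    - {"grip": 0, "offset": [-1.3, 16.2, -8], "spin": 0}

```text
time_s: 19.85
tcp_pos: [0.5304, -0.1129, 0.1653]
ee_rot: [[-0.998, 0.063, -0.001], [0.063, 0.998, 0.0], [0.001, 0.0, -1.0]]
wrist_force: [0.2, 0.3, -2.0]
gripper_width: 0.138
gripper_force: 29.9
```

>>> apply_moves:
  plan:
    - {"grip": 0, "offset": [-0.3, 4, 0], "spin": 0}
    - {"grip": 0, "offset": [-0.6, 8, 0], "spin": 0}
    - {"grip": 0, "offset": [-0.9, 12, 0], "spin": 0}
    - {"grip": 0, "offset": [-1.3, 16.2, 0], "spin": 0}

```text
time_s: 20.25
tcp_pos: [0.5528, 0.0479, 0.1643]
ee_rot: [[-0.998, 0.063, -0.003], [0.063, 0.998, -0.001], [0.003, -0.001, -1.0]]
wrist_force: [2.1, -0.8, -1.4]
gripper_width: 0.136
gripper_force: 29.9
```

>>> apply_moves:
  plan:
    - {"grip": 0, "offset": [-0.3, 4, 0], "spin": -0.08}
    - {"grip": 0, "offset": [-0.6, 8, 0], "spin": -0.16}
    - {"grip": 0, "offset": [-0.9, 12, 0], "spin": -0.24}
    - {"grip": 0, "offset": [-1.2, 15, 0], "spin": -0.328}
    - {"grip": 0, "offset": [-1.2, 16.2, 0], "spin": -0.328}

```text
time_s: 20.75
tcp_pos: [0.5755, 0.2099, 0.1639]
ee_rot: [[-0.964, -0.265, -0.002], [-0.265, 0.964, -0.001], [0.002, -0.0, -1.0]]
wrist_force: [-0.0, -0.6, -1.0]
gripper_width: 0.131
gripper_force: 29.9
```

>>> apply_moves:
  plan:
    - {"grip": 0, "offset": [0, 0, 3], "spin": 0}
    - {"grip": 0, "offset": [0, 0, 6], "spin": 0}
    - {"grip": 0, "offset": [0, 0, 6], "spin": 0}
    - {"grip": 0, "offset": [0, 0, 6], "spin": 0}

```text
time_s: 21.15
tcp_pos: [0.5757, 0.2068, 0.1052]
ee_rot: [[-0.965, -0.262, -0.002], [-0.262, 0.965, -0.002], [0.002, -0.001, -1.0]]
wrist_force: [-0.5, 0.3, -0.4]
gripper_width: 0.137
gripper_force: 29.9
```

Run:
```python
from h import *
go(578.7,206.7,71.5,15.3)
```

```text
t 21.15 tcp [575.7 206.8 105.2] yaw -164.82 tilt z [-0.002 -0.002 -1.   ] q [  35.   28.  -12.    0.  -50. -110.] w 0.137 gf 29.91757571697235 F [-0.5  0.3 -0.4]
 offset cm [-0.3  -0.08  3.37] spin -0.0021 other 3.139
```

>>> apply_moves:
  plan:
    - {"grip": 0, "offset": [-0.3, -0.1, 1.2], "spin": 0}
    - {"grip": 0, "offset": [-0.3, -0.1, 2.4], "spin": 0}
    - {"grip": 0, "offset": [-0.3, -0.1, 3], "spin": 0}
    - {"grip": 0, "offset": [-0.3, -0.1, 3.3], "spin": 0}
    - {"grip": 0, "offset": [-0.3, -0.1, 3.4], "spin": 0}

```text
time_s: 21.65
tcp_pos: [0.5789, 0.2073, 0.0713]
ee_rot: [[-0.965, -0.263, -0.001], [-0.263, 0.965, -0.0], [0.001, -0.0, -1.0]]
wrist_force: [0.2, 0.0, -1.9]
gripper_width: 0.133
gripper_force: 29.9
```

>>> apply_moves:
  plan:
    - {"grip": 0, "offset": [0, 0, 0], "spin": 0}
    - {"grip": 0, "offset": [0, 0, 0], "spin": 0}

```text
time_s: 21.85
tcp_pos: [0.5793, 0.2076, 0.0721]
ee_rot: [[-0.965, -0.263, 0.001], [-0.263, 0.965, 0.0], [-0.001, 0.0, -1.0]]
wrist_force: [-0.3, -0.2, -0.5]
gripper_width: 0.136
gripper_force: 29.9
```

Run:
```python
from h import *
go(578.7,206.7,70.5,15.3)
```

```text
t 21.85 tcp [579.3 207.6  72.1] yaw -164.76 tilt z [ 0.001  0.    -1.   ] q [  35.   31.  -13.    0.  -46. -110.] w 0.136 gf 29.917360246181488 F [-0.3 -0.2 -0.5]
 offset cm [ 0.08 -0.07  0.16] spin -0.0011 other 3.14
```

>>> apply_moves:
  plan:
    - {"grip": 0, "offset": [0, 0, 0.1], "spin": 0}
    - {"grip": 0.3, "offset": [0, 0, 0.1], "spin": 0}
    - {"grip": 0.3, "offset": [0, 0, 0.1], "spin": 0}
    - {"grip": 0.3, "offset": [0, 0, 0.1], "spin": 0}
    - {"grip": 0.3, "offset": [0, 0, 0.1], "spin": 0}

```text
time_s: 22.35
tcp_pos: [0.5792, 0.2075, 0.0709]
ee_rot: [[-0.965, -0.263, 0.0], [-0.263, 0.965, 0.0], [-0.0, 0.0, -1.0]]
wrist_force: [-0.4, -0.4, -0.4]
gripper_width: 0.287
gripper_force: 0.0
```

>>> apply_moves:
  plan:
    - {"grip": 0.3, "offset": [0, 0, -1], "spin": 0}
    - {"grip": 0.3, "offset": [0, 0, -3], "spin": 0}
    - {"grip": 0.3, "offset": [0, 0, -6], "spin": 0}
    - {"grip": 0.3, "offset": [0, 0, -9], "spin": 0}

```text
time_s: 22.75
tcp_pos: [0.579, 0.2073, 0.1622]
ee_rot: [[-0.965, -0.263, -0.0], [-0.263, 0.965, -0.0], [0.0, -0.0, -1.0]]
wrist_force: [2.1, 0.8, -0.1]
gripper_width: 0.298
gripper_force: 0.0
```

>>> apply_moves:
  plan:
    - {"grip": 0.4, "offset": [0.6, 4, 0], "spin": 0.07}
    - {"grip": 0.4, "offset": [1.2, 8, 0], "spin": 0.14}
    - {"grip": 0.4, "offset": [1.8, 12, 0], "spin": 0.21}
    - {"grip": 0.4, "offset": [2.4, 16.3, 2], "spin": 0.275}
    - {"grip": 0.4, "offset": [2.4, 16.3, 4], "spin": 0.275}

```text
time_s: 23.25
tcp_pos: [0.512, 0.3634, 0.122]
ee_rot: [[-1.0, 0.005, 0.003], [0.005, 1.0, 0.004], [-0.003, 0.004, -1.0]]
wrist_force: [0.4, -0.5, -0.8]
gripper_width: 0.398
gripper_force: 0.0
```

>>> apply_moves:
  plan:
    - {"grip": 0.4, "offset": [0, 0, 2], "spin": 0}
    - {"grip": 0.4, "offset": [0, 0, 2], "spin": 0}

```text
time_s: 23.45
tcp_pos: [0.5114, 0.3576, 0.0985]
ee_rot: [[-1.0, 0.009, -0.004], [0.009, 1.0, -0.004], [0.004, -0.004, -1.0]]
wrist_force: [-0.0, -0.1, -0.3]
gripper_width: 0.398
gripper_force: 0.0
```

Run:
```python
from h import *
go(512.5,358.5,54,-0.6)
b=r.capture('scene');t=r.capture('top')
cv2.imwrite('pics/c2.png',np.hstack([cv2.resize(b['img'][90:230,330:490],None,fx=2.5,fy=2.5),cv2.resize(t['img'][120:260,100:260],None,fx=2.5,fy=2.5)]))
```

```text
t 23.45 tcp [511.4 357.6  98.5] yaw 179.49 tilt z [-0.004 -0.004 -1.   ] q [  50.   30.  -10.   -0.  -51. -140.] w 0.398 gf 0.0 F [-0.  -0.1 -0.3]
 offset cm [-0.12  0.11  4.45] spin 0.0016 other -3.14
```

View pics/c2.png

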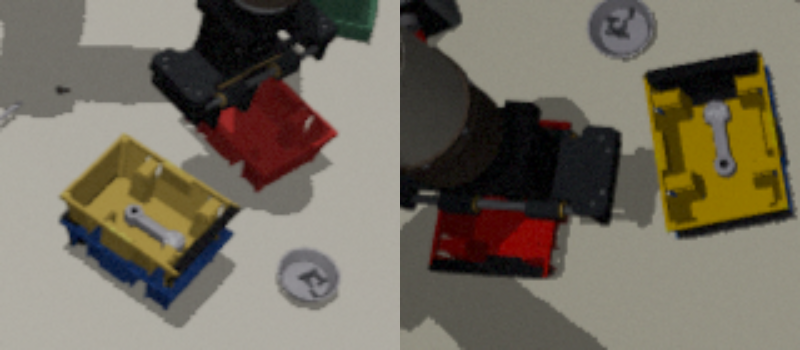

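>>> apply_moves:
  plan:
    - {"grip": 0.4, "offset": [-0.1, 0.1, 2], "spin": 0}
    - {"grip": 0.4, "offset": [-0.1, 0.1, 3.5], "spin": 0}
    - {"grip": 0.4, "offset": [-0.1, 0.1, 4.4], "spin": 0}
    - {"grip": 0.4, "offset": [-0.1, 0.1, 4.4], "spin": 0}
    - {"grip": 0.4, "offset": [-0.1, 0.1, 4.4], "spin": 0}

```text
time_s: 24.05
tcp_pos: [0.5148, 0.3597, 0.0578]
ee_rot: [[-1.0, 0.009, 0.001], [0.009, 1.0, 0.001], [-0.001, 0.001, -1.0]]
wrist_force: [-0.4, -0.7, 0.3]
gripper_width: 0.4
gripper_force: 0.0
```

>>> apply_moves:
  plan:
    - {"grip": 0, "offset": [0, 0, 0], "spin": 0}
    - {"grip": 0, "offset": [0, 0, 0], "spin": 0}
    - {"grip": 0, "offset": [0, 0, 0], "spin": 0}
    - {"grip": 0, "offset": [0, 0, 0], "spin": 0}
    - {"grip": 0, "offset": [0, 0, 0], "spin": 0}

```text
time_s: 24.55
tcp_pos: [0.5142, 0.3596, 0.057]
ee_rot: [[-1.0, 0.009, 0.0], [0.009, 1.0, 0.0], [-0.0, 0.0, -1.0]]
wrist_force: [-0.4, -0.5, 0.9]
gripper_width: 0.102
gripper_force: 30.0
```

>>> apply_moves:
  plan:
    - {"grip": 0, "offset": [0, 0, 0], "spin": 0}
    - {"grip": 0, "offset": [0, 0, 0], "spin": 0}
    - {"grip": 0, "offset": [0, 0, 0], "spin": 0}

```text
time_s: 24.85
tcp_pos: [0.5142, 0.3596, 0.057]
ee_rot: [[-1.0, 0.009, 0.0], [0.009, 1.0, 0.0], [-0.0, 0.0, -1.0]]
wrist_force: [-0.4, 0.3, 2.4]
gripper_width: 0.098
gripper_force: 30.0
```

>>> apply_moves:
  plan:
    - {"grip": 0, "offset": [0, 0, -1], "spin": 0}
    - {"grip": 0, "offset": [0, 0, -4], "spin": 0}
    - {"grip": 0, "offset": [0, 0, -8], "spin": 0}
    - {"grip": 0, "offset": [0, 0, -12], "spin": 0}
    - {"grip": 0, "offset": [0, 0, -15], "spin": 0}

```text
time_s: 25.35
tcp_pos: [0.5145, 0.3595, 0.2098]
ee_rot: [[-1.0, 0.009, 0.002], [0.009, 1.0, 0.002], [-0.002, 0.002, -1.0]]
wrist_force: [0.8, 0.6, -1.3]
gripper_width: 0.098
gripper_force: 30.0
```

Run:
```python
from h import *
go(582.3,155.4,205,15.3)
```

```text
t 25.35 tcp [514.5 359.5 209.8] yaw 179.48 tilt z [ 0.002  0.002 -1.   ] q [  50.   24.   -2.    0.  -64. -140.] w 0.098 gf 30.001559257507324 F [ 0.8  0.6 -1.3]
 offset cm [ -6.97 -20.35   0.46] spin -0.2762 other 2.865
```

>>> apply_moves:
  plan:
    - {"grip": 0, "offset": [-1, -2.5, 0], "spin": 0}
    - {"grip": 0, "offset": [-2.3, -6.5, 0], "spin": 0}
    - {"grip": 0, "offset": [-3.7, -10.5, 0], "spin": 0}
    - {"grip": 0, "offset": [-5.1, -14.5, 0], "spin": 0}
    - {"grip": 0, "offset": [-6.5, -18.5, 0], "spin": 0}

```text
time_s: 25.85
tcp_pos: [0.5774, 0.1721, 0.207]
ee_rot: [[-1.0, 0.009, -0.0], [0.009, 1.0, -0.0], [0.0, -0.0, -1.0]]
wrist_force: [0.9, 0.4, -0.3]
gripper_width: 0.1
gripper_force: 30.0
```

>>> apply_moves:
  plan:
    - {"grip": 0, "offset": [-0.6, -1.8, 1], "spin": -0.08}
    - {"grip": 0, "offset": [-0.6, -1.8, 2], "spin": -0.16}
    - {"grip": 0, "offset": [-0.6, -1.8, 3], "spin": -0.24}
    - {"grip": 0, "offset": [-0.6, -1.8, 4], "spin": -0.276}
    - {"grip": 0, "offset": [-0.6, -1.8, 4.5], "spin": -0.276}

```text
time_s: 26.35
tcp_pos: [0.5826, 0.1552, 0.1608]
ee_rot: [[-0.965, -0.263, -0.002], [-0.263, 0.965, -0.001], [0.002, -0.0, -1.0]]
wrist_force: [-0.8, 0.2, -0.9]
gripper_width: 0.099
gripper_force: 30.0
```

>>> apply_moves:
  plan:
    - {"grip": 0, "offset": [0, 0, 0], "spin": 0}
    - {"grip": 0, "offset": [0, 0, 0], "spin": 0}

```text
time_s: 26.55
tcp_pos: [0.5834, 0.1559, 0.1621]
ee_rot: [[-0.965, -0.263, 0.0], [-0.263, 0.965, 0.0], [-0.0, -0.0, -1.0]]
wrist_force: [0.2, 0.3, -1.2]
gripper_width: 0.101
gripper_force: 30.0
```

Run:
```python
from h import *
go(583.9,155.8,145,15.3)
for n in('top','scene'):
    c=r.capture(n);q=local(c,'r',.145,.165)
    print(n,'r',len(q),'e-',side(q,0,-1,-45,45),'e+',side(q,0,1,-45,45),'n+',side(q,1,1,-65,65),'n-',side(q,1,-1,-65,65),np.percentile(q[:,2],[10,50,90]) if len(q) else 0)
    q=local(c,'y',.084,.1);print(n,'y',len(q),'e-',side(q,0,-1,-45,45),'e+',side(q,0,1,-45,45),'n-',side(q,1,-1,-65,65),'n+',side(q,1,1,-65,65))
    np.savez(f'd_{n}.npz',**c)
```

```text
t 26.55 tcp [583.4 155.9 162.1] yaw -164.73 tilt z [ 0.  0. -1.] q [  30.   24.   -9.    0.  -57. -105.] w 0.101 gf 30.00161647796631 F [ 0.2  0.3 -1.2]
 offset cm [-0.05 -0.02  1.71] spin -0.0005 other 3.141
top r 314 e- (-64.2, 0.2, 5) e+ (9.9, 103.3, 5) n+ (39.6, -16.8, 7) n- (-13.3, 71.7, 7) [146.27823057 149.6950115  155.33415153]
top y 201 e- (-77.6, -0.1, 10) e+ (-73.0, -0.4, 10) n- (-55.3, -0.8, 5) n+ (-106.5, -153.2, 5)
scene r 346 e- (57.3, -59.3, 10) e+ (76.0, -0.3, 10) n+ (48.9, 5.3, 5) n- (-56.1, -0.6, 5) [147.66341157 153.1655665  156.75702342]
scene y 152 e- None e+ None n- (-55.9, -0.3, 6) n+ (-48.6, 14.8, 6)
```

>>> apply_moves:
  plan:
    - {"grip": 0, "offset": [0, 0, 0.5], "spin": 0}
    - {"grip": 0, "offset": [0, 0, 1.0], "spin": 0}
    - {"grip": 0, "offset": [0, 0, 1.3], "spin": 0}
    - {"grip": 0, "offset": [0, 0, 1.5], "spin": 0}
    - {"grip": 0, "offset": [0, 0, 1.5], "spin": 0}

```text
time_s: 27.15
tcp_pos: [0.583, 0.1557, 0.1462]
ee_rot: [[-0.965, -0.264, -0.001], [-0.264, 0.965, -0.0], [0.001, -0.0, -1.0]]
wrist_force: [0.0, 0.3, -1.0]
gripper_width: 0.102
gripper_force: 30.0
```

>>> apply_moves:
  plan:
    - {"grip": 0, "offset": [0, 0, 0.1], "spin": 0}
    - {"grip": 0, "offset": [0, 0, 0.2], "spin": 0}
    - {"grip": 0, "offset": [0, 0, 0.2], "spin": 0}

```text
time_s: 27.45
tcp_pos: [0.5834, 0.1558, 0.145]
ee_rot: [[-0.965, -0.264, 0.001], [-0.264, 0.965, 0.0], [-0.001, -0.0, -1.0]]
wrist_force: [0.8, -0.1, 0.0]
gripper_width: 0.101
gripper_force: 30.0
```

Run:
```python
from h import *
go(583.9,155.8,145,15.3)
```

```text
t 27.45 tcp [583.4 155.8 145. ] yaw -164.71 tilt z [ 0.001  0.    -1.   ] q [  30.   25.  -10.    0.  -55. -105.] w 0.101 gf 29.99932497739792 F [ 0.8 -0.1  0. ]
 offset cm [-0.05 -0.01  0.  ] spin -0.0001 other 3.141
```

>>> apply_moves:
  plan:
    - {"grip": 0.3, "offset": [0, 0, 0], "spin": 0}
    - {"grip": 0.3, "offset": [0, 0, 0], "spin": 0}
    - {"grip": 0.3, "offset": [0, 0, 0], "spin": 0}
    - {"grip": 0.3, "offset": [0, 0, -1], "spin": 0}
    - {"grip": 0.3, "offset": [0, 0, -4], "spin": 0}

```text
time_s: 27.95
tcp_pos: [0.5815, 0.1551, 0.1827]
ee_rot: [[-0.965, -0.263, -0.006], [-0.263, 0.965, -0.003], [0.007, -0.001, -1.0]]
wrist_force: [0.4, -0.2, -0.3]
gripper_width: 0.295
gripper_force: 0.0
```

>>> apply_moves:
  plan:
    - {"grip": 0.3, "offset": [0, 0, -1.5], "spin": 0}
    - {"grip": 0.7, "offset": [1.1, -4, -2], "spin": 0}
    - {"grip": 0.7, "offset": [2.2, -8, -2], "spin": 0}
    - {"grip": 0.7, "offset": [3.2, -12, -2], "spin": 0}
    - {"grip": 0.7, "offset": [4.2, -16, -2], "spin": 0}

```text
time_s: 28.45
tcp_pos: [0.585, -0.011, 0.2059]
ee_rot: [[-0.964, -0.264, 0.002], [-0.264, 0.964, 0.0], [-0.002, -0.0, -1.0]]
wrist_force: [0.0, 0.6, -0.1]
gripper_width: 0.578
gripper_force: 0.0
```

>>> apply_moves:
  plan:
    - {"grip": 0.7, "offset": [1.1, -4, 0], "spin": 0}
    - {"grip": 0.7, "offset": [2.2, -8, 0], "spin": 0}
    - {"grip": 0.7, "offset": [3.2, -12, 0], "spin": 0}
    - {"grip": 0.7, "offset": [4.2, -16, 0], "spin": 0}

```text
time_s: 28.85
tcp_pos: [0.5866, -0.1768, 0.2059]
ee_rot: [[-0.965, -0.264, 0.001], [-0.264, 0.965, -0.0], [-0.001, -0.001, -1.0]]
wrist_force: [0.3, 0.2, -0.8]
gripper_width: 0.698
gripper_force: 0.0
```

>>> apply_moves:
  plan:
    - {"grip": 0.7, "offset": [1.1, -4, 0], "spin": -0.13}
    - {"grip": 0.7, "offset": [2.2, -8, 0], "spin": -0.26}
    - {"grip": 0.7, "offset": [3.2, -12, 2], "spin": -0.39}
    - {"grip": 0.7, "offset": [4.1, -15.9, 4], "spin": -0.52}
    - {"grip": 0.7, "offset": [4.1, -15.9, 6], "spin": -0.65}

```text
time_s: 29.35
tcp_pos: [0.5886, -0.344, 0.1444]
ee_rot: [[-0.608, -0.794, 0.001], [-0.794, 0.608, -0.001], [0.0, -0.002, -1.0]]
wrist_force: [-0.6, 1.1, -0.7]
gripper_width: 0.697
gripper_force: 0.0
```

>>> apply_moves:
  plan:
    - {"grip": 0.7, "offset": [0, 0, 0], "spin": -0.14}
    - {"grip": 0.7, "offset": [0, 0, 0], "spin": -0.28}
    - {"grip": 0.7, "offset": [0, 0, 0], "spin": -0.42}
    - {"grip": 0.7, "offset": [0, 0, 0], "spin": -0.56}
    - {"grip": 0.7, "offset": [0, 0, 0], "spin": -0.7}

```text
time_s: 29.85
tcp_pos: [0.5892, -0.3395, 0.1456]
ee_rot: [[0.052, -0.999, 0.001], [-0.999, -0.052, -0.0], [0.0, -0.001, -1.0]]
wrist_force: [-0.0, 0.2, 0.8]
gripper_width: 0.697
gripper_force: 0.0
```

>>> apply_moves:
  plan:
    - {"grip": 0.7, "offset": [0, 0, 0], "spin": -0.14}
    - {"grip": 0.7, "offset": [0, 0, 0], "spin": -0.28}
    - {"grip": 0.7, "offset": [0, 0, 0], "spin": -0.42}
    - {"grip": 0.7, "offset": [0, 0, 0], "spin": -0.56}
    - {"grip": 0.7, "offset": [0, 0, 0], "spin": -0.7}

```text
time_s: 30.35
tcp_pos: [0.5892, -0.3394, 0.1456]
ee_rot: [[0.683, -0.73, 0.001], [-0.73, -0.683, -0.0], [0.001, -0.0, -1.0]]
wrist_force: [0.7, 0.2, -0.2]
gripper_width: 0.701
gripper_force: 0.0
```

>>> apply_moves:
  plan:
    - {"grip": 0.7, "offset": [0, 0, 0], "spin": -0.14}
    - {"grip": 0.7, "offset": [0, 0, 0], "spin": -0.22}
    - {"grip": 0.7, "offset": [0, 0, 0], "spin": -0.22}
    - {"grip": 0.7, "offset": [0, 0, 0], "spin": -0.22}

```text
time_s: 30.75
tcp_pos: [0.5891, -0.3393, 0.1453]
ee_rot: [[0.822, -0.57, 0.001], [-0.57, -0.822, -0.0], [0.001, -0.0, -1.0]]
wrist_force: [0.6, -0.2, -1.0]
gripper_width: 0.699
gripper_force: 0.0
```

Run:
```python
from h import *
go(589.6,-338.3,26,-34.5)
rims(.1365,15)
c=r.capture('scene');cv2.imwrite('pics/e1.png',np.hstack([cv2.resize(c['img'][220:370,100:290],None,fx=2.1,fy=2.1),cv2.resize(c['img'][90:240,310:500],None,fx=2.1,fy=2.1)]))
```

```text
t 30.75 tcp [ 589.1 -339.3  145.3] yaw -34.75 tilt z [ 0.001 -0.    -1.   ] q [-16.  32.   1.   0. -60.  72.] w 0.699 gf 0.0 F [ 0.6 -0.2 -1. ]
 offset cm [-0.03 -0.11 11.93] spin -0.0044 other 3.137
top 1029 0.1364 (array([567.3, 203.4]), 15.4, array([150.2, 109. ], dtype=float32), array([-0.4,  0.1, -0.1, -0.2], dtype=float32)) max z 0.139
scene 790 0.1371 (array([570.2, 203. ]), 15.3, array([150.8, 110.2], dtype=float32), array([ 0.3,  0.1, -0.2, -0.2], dtype=float32)) max z 0.1403
```

View pics/e1.png

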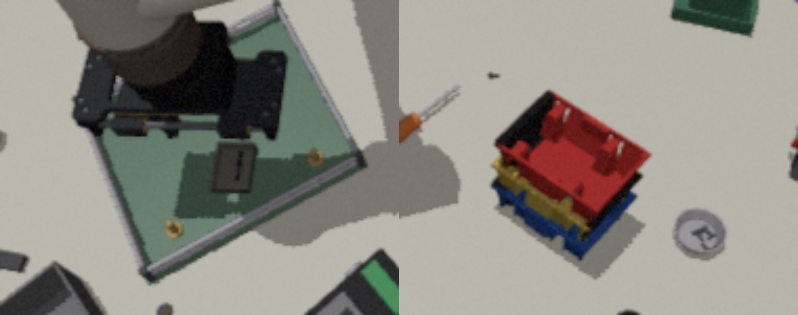

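>>> apply_moves:
  plan:
    - {"grip": 0.7, "offset": [0, -0.1, 4], "spin": 0}
    - {"grip": 0.7, "offset": [0, -0.1, 8], "spin": 0}
    - {"grip": 0.7, "offset": [0, -0.1, 11], "spin": 0}
    - {"grip": 0.7, "offset": [0, -0.1, 11.9], "spin": 0}
    - {"grip": 0.7, "offset": [0, -0.1, 11.9], "spin": 0}

```text
time_s: 31.4
tcp_pos: [0.5892, -0.3382, 0.0259]
ee_rot: [[0.823, -0.569, -0.002], [-0.569, -0.823, 0.0], [-0.002, 0.001, -1.0]]
wrist_force: [0.8, 0.6, 0.1]
gripper_width: 0.699
gripper_force: 0.0
```

>>> apply_moves:
  plan:
    - {"grip": 0.3, "offset": [0, 0, 0], "spin": 0}
    - {"grip": 0.3, "offset": [0, 0, 0], "spin": 0}
    - {"grip": 0.3, "offset": [0, 0, 0], "spin": 0}
    - {"grip": 0.3, "offset": [0, 0, 0], "spin": 0}
    - {"grip": 0.3, "offset": [0, 0, 0], "spin": 0}

```text
time_s: 31.9
tcp_pos: [0.5898, -0.3386, 0.0262]
ee_rot: [[0.823, -0.569, 0.001], [-0.569, -0.823, -0.0], [0.001, -0.0, -1.0]]
wrist_force: [0.2, -0.4, 2.0]
gripper_width: 0.5
gripper_force: 30.0
```

>>> apply_moves:
  plan:
    - {"grip": 0.3, "offset": [0, 0, 0], "spin": 0}
    - {"grip": 0.3, "offset": [0, 0, -1], "spin": 0}
    - {"grip": 0.3, "offset": [0, 0, -3], "spin": 0}
    - {"grip": 0.3, "offset": [0, 0, -6], "spin": 0}
    - {"grip": 0.3, "offset": [0, 0, -6], "spin": 0}

```text
time_s: 32.4
tcp_pos: [0.5923, -0.3397, 0.0911]
ee_rot: [[0.823, -0.568, 0.009], [-0.568, -0.823, -0.004], [0.009, -0.002, -1.0]]
wrist_force: [0.4, -1.2, 0.2]
gripper_width: 0.502
gripper_force: 30.0
```

Run:
```python
from h import *
go(559,200.6,210,-74.7)
c=r.capture('scene');cv2.imwrite('pics/e2.png',cv2.resize(c['img'][220:370,100:290],None,fx=2.5,fy=2.5))
```

```text
t 32.4 tcp [ 592.3 -339.7   91.1] yaw -34.59 tilt z [ 0.009 -0.004 -1.   ] q [-16.  35.  -2.   0. -53.  72.] w 0.502 gf 30.0001472979784 F [ 0.4 -1.2  0.2]
 offset cm [-33.3  -42.61 -12.14] spin 0.7001 other -2.441
```

View pics/e2.png

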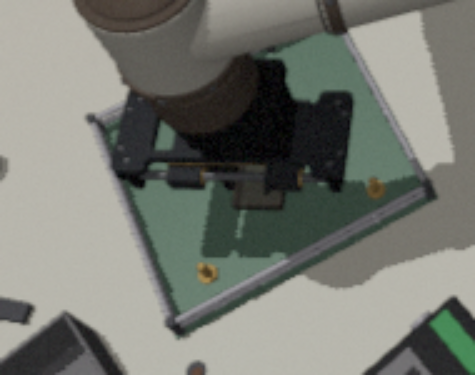

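>>> apply_moves:
  plan:
    - {"grip": 0.3, "offset": [0, 0, -3], "spin": 0}
    - {"grip": 0.3, "offset": [-1.5, -2, -6.5], "spin": 0}
    - {"grip": 0.3, "offset": [-3.5, -4.5, -9.5], "spin": 0}
    - {"grip": 0.3, "offset": [-6, -7.5, -12], "spin": 0}
    - {"grip": 0.3, "offset": [-8.5, -11, -12], "spin": 0}

```text
time_s: 32.95
tcp_pos: [0.5833, -0.1992, 0.2094]
ee_rot: [[0.822, -0.569, 0.007], [-0.569, -0.822, -0.001], [0.006, -0.003, -1.0]]
wrist_force: [1.3, 1.2, 0.7]
gripper_width: 0.501
gripper_force: 30.0
```

>>> apply_moves:
  plan:
    - {"grip": 0.3, "offset": [-2.7, -3.4, 0], "spin": 0}
    - {"grip": 0.3, "offset": [-5.4, -6.8, 0], "spin": 0}
    - {"grip": 0.3, "offset": [-8.1, -10.2, 0], "spin": 0}
    - {"grip": 0.3, "offset": [-10.8, -13.6, 0], "spin": 0}
    - {"grip": 0.3, "offset": [-13.5, -17, 0], "spin": 0}

```text
time_s: 33.45
tcp_pos: [0.5667, 0.0186, 0.2049]
ee_rot: [[0.822, -0.569, -0.002], [-0.569, -0.822, -0.0], [-0.001, 0.001, -1.0]]
wrist_force: [-0.1, -0.0, 0.2]
gripper_width: 0.504
gripper_force: 30.0
```

>>> apply_moves:
  plan:
    - {"grip": 0.3, "offset": [-2.7, -3.5, 0], "spin": 0.14}
    - {"grip": 0.3, "offset": [-5.4, -7, 0], "spin": 0.28}
    - {"grip": 0.3, "offset": [-8.1, -10.5, 0], "spin": 0.42}
    - {"grip": 0.3, "offset": [-10.3, -13.5, 0], "spin": 0.56}
    - {"grip": 0.3, "offset": [-11.3, -14.6, 0], "spin": 0.7}

```text
time_s: 33.95
tcp_pos: [0.557, 0.2044, 0.2046]
ee_rot: [[0.26, -0.966, -0.001], [-0.966, -0.26, -0.0], [-0.0, 0.001, -1.0]]
wrist_force: [-0.5, -1.1, -0.6]
gripper_width: 0.502
gripper_force: 30.0
```

>>> apply_moves:
  plan:
    - {"grip": 0.3, "offset": [0, 0, 2], "spin": 0}
    - {"grip": 0.3, "offset": [0, 0, 4], "spin": 0}
    - {"grip": 0.3, "offset": [0, 0, 4], "spin": 0}
    - {"grip": 0.3, "offset": [0, 0, 4], "spin": 0}

```text
time_s: 34.35
tcp_pos: [0.5576, 0.2011, 0.1653]
ee_rot: [[0.263, -0.965, -0.001], [-0.965, -0.263, -0.001], [0.001, 0.001, -1.0]]
wrist_force: [0.2, 0.4, -0.2]
gripper_width: 0.503
gripper_force: 30.0
```

Run:
```python
from h import *
go(559,200.6,115.5,-74.7)
```

```text
t 34.35 tcp [557.6 201.1 165.3] yaw -74.75 tilt z [-0.001 -0.001 -1.   ] q [ 35.  23. -11.   0. -57. -20.] w 0.503 gf 29.99986633658409 F [ 0.2  0.4 -0.2]
 offset cm [ 0.08 -0.13  4.98] spin -0.0009 other 3.141
```

>>> apply_moves:
  plan:
    - {"grip": 0.3, "offset": [0.1, -0.1, 1.5], "spin": 0}
    - {"grip": 0.3, "offset": [0.1, -0.1, 3], "spin": 0}
    - {"grip": 0.3, "offset": [0.1, -0.1, 4], "spin": 0}
    - {"grip": 0.3, "offset": [0.1, -0.1, 4.7], "spin": 0}
    - {"grip": 0.3, "offset": [0.1, -0.1, 4.9], "spin": 0}

```text
time_s: 34.85
tcp_pos: [0.559, 0.2005, 0.1165]
ee_rot: [[0.263, -0.965, -0.0], [-0.965, -0.263, -0.0], [0.0, 0.0, -1.0]]
wrist_force: [-0.2, -0.2, -0.2]
gripper_width: 0.5
gripper_force: 30.0
```

>>> apply_moves:
  plan:
    - {"grip": 0.3, "offset": [0, 0, 0], "spin": 0}
    - {"grip": 0.3, "offset": [0, 0, 0], "spin": 0}

```text
time_s: 35.05
tcp_pos: [0.5595, 0.2009, 0.1174]
ee_rot: [[0.263, -0.965, 0.001], [-0.965, -0.263, 0.001], [-0.0, -0.001, -1.0]]
wrist_force: [0.0, 0.5, -0.1]
gripper_width: 0.503
gripper_force: 30.0
```

Run:
```python
from h import *
go(559,200.6,115,-74.7)
```

```text
t 35.05 tcp [559.5 200.9 117.4] yaw -74.75 tilt z [ 0.001  0.001 -1.   ] q [ 35.  26. -14.   0. -51. -20.] w 0.503 gf 29.999984800815582 F [ 0.   0.5 -0.1]
 offset cm [0.02 0.05 0.24] spin -0.0008 other 3.141
```

>>> apply_moves:
  plan:
    - {"grip": 0.3, "offset": [0, 0, 0.1], "spin": 0}
    - {"grip": 0.3, "offset": [0, 0, 0.2], "spin": 0}
    - {"grip": 0.3, "offset": [0, 0, 0.2], "spin": 0}
    - {"grip": 0.3, "offset": [0, 0, 0.2], "spin": 0}

```text
time_s: 35.45
tcp_pos: [0.5592, 0.2008, 0.1152]
ee_rot: [[0.263, -0.965, 0.001], [-0.965, -0.263, 0.0], [-0.0, -0.001, -1.0]]
wrist_force: [-0.4, 0.7, 2.3]
gripper_width: 0.501
gripper_force: 30.0
```

>>> apply_moves:
  plan:
    - {"grip": 0.62, "offset": [0, 0, 0], "spin": 0}
    - {"grip": 0.62, "offset": [0, 0, 0], "spin": 0}
    - {"grip": 0.62, "offset": [0, 0, 0], "spin": 0}
    - {"grip": 0.62, "offset": [0, 0, -1], "spin": 0}
    - {"grip": 0.62, "offset": [0, 0, -4], "spin": 0}

```text
time_s: 35.95
tcp_pos: [0.5573, 0.1996, 0.1526]
ee_rot: [[0.262, -0.965, -0.006], [-0.965, -0.262, -0.003], [0.002, 0.007, -1.0]]
wrist_force: [-0.2, 0.7, -0.3]
gripper_width: 0.623
gripper_force: 0.0
```

>>> apply_moves:
  plan:
    - {"grip": 0.62, "offset": [0, 0, -4], "spin": 0}
    - {"grip": 0.62, "offset": [4, 0, -8], "spin": 0}
    - {"grip": 0.62, "offset": [8, 0, -8], "spin": 0}
    - {"grip": 0.62, "offset": [12, 0, -8], "spin": 0}
    - {"grip": 0.62, "offset": [16, 0, -8], "spin": 0}

```text
time_s: 36.45
tcp_pos: [0.6014, 0.0449, 0.2363]
ee_rot: [[0.263, -0.965, 0.002], [-0.965, -0.263, 0.001], [-0.0, -0.002, -1.0]]
wrist_force: [1.0, 0.3, -0.5]
gripper_width: 0.62
gripper_force: 0.0
```

>>> apply_moves:
  plan:
    - {"grip": 0.62, "offset": [5, 0, 0], "spin": 0}
    - {"grip": 0.62, "offset": [10, 0, 0], "spin": 0}
    - {"grip": 0.62, "offset": [15, 0, 0], "spin": 0}
    - {"grip": 0.62, "offset": [20, 0, 0], "spin": 0}
    - {"grip": 0.62, "offset": [20, 0, 0], "spin": 0}

```text
time_s: 36.95
tcp_pos: [0.6541, -0.1524, 0.2345]
ee_rot: [[0.256, -0.967, 0.0], [-0.967, -0.256, -0.001], [0.001, 0.0, -1.0]]
wrist_force: [-0.3, 0.4, -0.4]
gripper_width: 0.622
gripper_force: 0.0
```

Run:
```python
from h import *
rims(.1365,15)
b=r.capture('scene');t=r.capture('top');go(559,200,115,0)
cv2.imwrite('pics/f1.png',np.hstack([cv2.resize(b['img'][90:240,310:470],None,fx=2.5,fy=2.5),cv2.resize(t['img'][110:260,170:330],None,fx=2.5,fy=2.5)]))
```

```text
top 1031 0.1363 (array([567.4, 203.4]), 15.6, array([150.3, 109. ], dtype=float32), array([ 0. ,  0.1, -0.1,  0.5], dtype=float32)) max z 0.1391
scene 796 0.1369 (array([570. , 203.2]), 15.1, array([150.5, 110.2], dtype=float32), array([-0. ,  0.5, -0.8,  0.3], dtype=float32)) max z 0.1404
t 37.15 tcp [ 653.5 -146.   235. ] yaw -74.72 tilt z [ 0.  0. -1.] q [  1.  27.   7.  -0. -70.  14.] w 0.617 gf 0.0 F [ 0.4 -0.5 -0.2]
 offset cm [-35.86  -0.    12.01] spin -1.3042 other 1.837
```

View pics/f1.png

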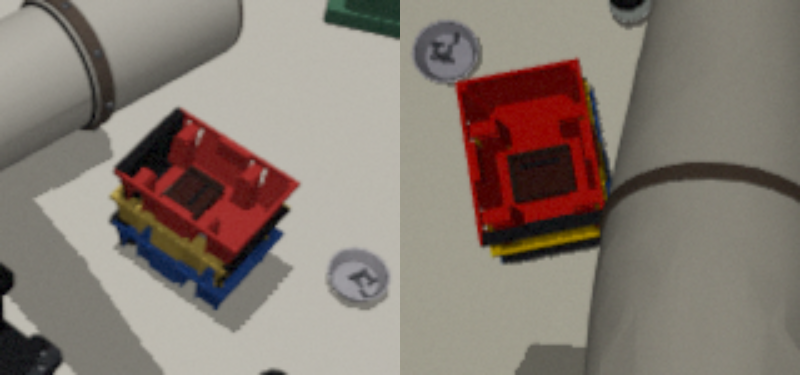

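The three trays are stacked with alternating black ends. The window lies flat in the red tray (top view about 543,175) and the arm is clear of everything.

```bash
python3 -c "
from station import r
print(r.finish_job())"
```

```text
the job is handed in; nothing more can be done
None
```

The kit is stacked blue, yellow, red on the rim lugs with bracket, lever and window each in their tray and the pins left in the pen; I handed it in at about 37 s of the 136 s allowed, and the hand-in gave no verdict.

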